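Seal up the weighing bench

ROBOT

A 6-joint arm with a two-finger parallel gripper is mounted at the origin on the work surface. World frame = base frame: x ahead of the robot, y to its left, z up, the work surface at z = 0. Lengths are in m, angles in rad, forces in N, time in s.
With the tool pointing down it reaches from about 0.3 to 0.775 m from the base axis. Payload 14.6 kg.
Tool frame: the origin (TCP) lies at the very end of the fingers, on their centre line; the grasp point (between the pads) lies 19 mm behind it; y points along the fingers, z is the direction in which the jaws open and shut, and the axes are right-handed (so a half turn about y gives the same grasp; the last joint's range is limited). The gripper opens to 94 mm and grips with 3 to 60 N. Pads are 16 mm wide; open, the fingers measure 119 mm over their backs; the gripper's body (75 mm by 177 mm) begins 78 mm behind the grasp point.
Start: joints at [1.202, 0.3, 1.521, -0, 1.321, -0.067], TCP at [0.163, 0.525, 0.168] pointing down, gripper open.
Joint ranges: [-3.03, 3.03], [-0.79, 2.21], [0.23, 2.52], [-1.04, 4.18], [0, 3.07], [-2.55, 2.55]. Speed limits (rad/s): [2.22, 2.22, 2.57, 3.14, 3.14, 3.14].

INTERFACE

Orientations are given as [roll, pitch, yaw] about the fixed x, y, z axes, in that order (R = Rz(yaw) Ry(pitch) Rx(roll)).
In Python, from station import get_obs, camera, hand_in, masks_of gives the robot as it stands.
- The arm moves only by the shell command python3 -m jog 'ROWS' [FORCE]. ROWS is text: rows parted by semicolons, each of 7 numbers parted by spaces: the shift along the world's x, y, z in mm, then the turn, a rotation vector about the world's x, y, z in degrees, then the closure, from 0 (fully open) to 1 (shut). A call has 1 to 10 rows; each row is the pose to reach, as a shift and turn from the pose measured when the call began; what a row does not reach only later rows make up. A row lasts 1/12 s, in which the tool goes at most 41.7 mm and 7.16 degrees, less where a joint would pass 70% of its speed; a pose out of reach is approached as far as the arm can. A call with a gripper value outside its range is refused whole. The fingers move at their own pace and stop on an object; FORCE is the grip in N (left out, the last holds). Time passes only in rows, so rows that repeat a pose let the fingers close. It gives the time, the measured TCP pose, the force and the opening at its end, in the units of the state.
- get_obs(): the state, without advancing time (a new reading comes with each control period).
- camera(name): name is "side" or "top" or "wrist"; returns a dict with "img" (480x640x3 uint8, red, green, blue), "range_z" (480x640 float32, m along the optical axis (not along the pixel's ray), 0 where there is no reading), "fx", "fy", "cx", "cy" (pixels), "rvec" (rotation vector, rad) and "tvec" (3), from world to camera coordinates, as OpenCV has them. Camera axes: x right, y down, z forward; pixel columns grow to the right and rows downward; lengths in m; the calibration is good to about 2 mm. A picture is of the moment at which its call begins.
- hand_in(): hands the job in, once; it reports no verdict.
Trained networks look in the newest picture that a camera, given by its name, has taken for a name from the list of things; names that differ only in an ending like _2 or _b are one class to them, and where a whole thing is asked for, a point or a joint stands for the part that bears it (a point fixed in the world has none). Each returns a list of dicts, best first, with "conf" (0 to 1); they miss things now and then, are a little off and sometimes report something else, mostly with a low value. They report only what shows in the picture. A call takes as long as a camera call. They do not tell look-alikes from the thing itself.
- masks_of(thing, camera): "mask" (480x640 bool, what is visible of it) and "extent" ([left, top, right, bottom] in pixels, round what is visible of it).
The state is a dict: "time_s": time; "qpos": joint angles; "joint_vel": joint speeds; "tau": joint torques, N m; "ee_pos": TCP position; "eef_rot": TCP orientation; "force": force on the tool from outside, world axes, zero at the start; "moment": the same for the moment, N m; "grip_width": finger opening in m.
Only numpy, scipy, OpenCV 4.12 (cv2) and the standard library are available. Lean on these libraries where they do the work, as an engineer would, in place of code of your own. Each camera call takes 0.05 s, during which the arm holds its last target.

TASK

The weighing batch is finished and everything must be sealed from the moist air. Press the lid of every sample jar down until it is fully home, and nest the weighing cups on the table of the storage base, mouth down as they are, each larger cup over the next smaller one; once all the cups are nested, put the clear dome over them and press it down until it is fully seated on its seal. Leave the readout, the weight case and the tweezers where they are.

Things in the scene. Friction and masses are not known exactly. Their poses are not given: they have to be found in the camera images.
- cup68: weighing cup, plain straight-sided stainless cylinder closed at one end, outer diameter 68 mm, height 84 mm, wall 2.5 mm, 109 g, standing mouth down. Origin: centre of the mouth (the lower rim); z points up to the closed end. May be absent.
- cup57: weighing cup, plain straight-sided stainless cylinder closed at one end, outer diameter 57 mm, height 75 mm, wall 2.5 mm, 91 g, standing mouth down. Origin: centre of the mouth (the lower rim); z points up to the closed end. May be absent.
- cup46: weighing cup, plain straight-sided stainless cylinder closed at one end, outer diameter 46 mm, height 66 mm, wall 2.5 mm, 74 g, standing mouth down. Origin: centre of the mouth (the lower rim); z points up to the closed end. May be absent.
- cup35: weighing cup, plain straight-sided stainless cylinder closed at one end, outer diameter 35 mm, height 58 mm, wall 2.5 mm, 56 g, standing mouth down. Origin: centre of the mouth (the lower rim); z points up to the closed end. May be absent.
- jar1: amber glass sample jar, 72 mm diameter, about 0.3 kg, heavy at the bottom, loose, shoulder 70 mm above its underside, closed by a white 74 mm lid 16 mm thick. Origin: centre of the underside, z up. Top of the lid 93 mm above the origin when fully raised, 86 mm when home. May be absent.
- jar1_lid (a joint): how far the push-on lid of jar1 has been pressed, m: 0 = standing 7 mm proud with an orange neck band showing, 0.007 = fully home on the shoulder, band hidden. Stiff: about 8 N downward moves it, it stays where it is left. Absent with its jar.
- jar2: amber glass sample jar, 72 mm diameter, about 0.3 kg, heavy at the bottom, loose, shoulder 70 mm above its underside, closed by a white 74 mm lid 16 mm thick. Origin: centre of the underside, z up. Top of the lid 93 mm above the origin when fully raised, 86 mm when home. May be absent.
- jar2_lid (a joint): how far the push-on lid of jar2 has been pressed, m: 0 = standing 7 mm proud with an orange neck band showing, 0.007 = fully home on the shoulder, band hidden. Stiff: about 8 N downward moves it, it stays where it is left. Absent with its jar.
- jar3: amber glass sample jar, 72 mm diameter, about 0.3 kg, heavy at the bottom, loose, shoulder 70 mm above its underside, closed by a white 74 mm lid 16 mm thick. Origin: centre of the underside, z up. Top of the lid 93 mm above the origin when fully raised, 86 mm when home. May be absent.
- jar3_lid (a joint): how far the push-on lid of jar3 has been pressed, m: 0 = standing 7 mm proud with an orange neck band showing, 0.007 = fully home on the shoulder, band hidden. Stiff: about 8 N downward moves it, it stays where it is left. Absent with its jar.
- jar4: amber glass sample jar, 72 mm diameter, about 0.3 kg, heavy at the bottom, loose, shoulder 70 mm above its underside, closed by a white 74 mm lid 16 mm thick. Origin: centre of the underside, z up. Top of the lid 93 mm above the origin when fully raised, 86 mm when home. May be absent.
- jar4_lid (a joint): how far the push-on lid of jar4 has been pressed, m: 0 = standing 7 mm proud with an orange neck band showing, 0.007 = fully home on the shoulder, band hidden. Stiff: about 8 N downward moves it, it stays where it is left. Absent with its jar.
- stand: fixed round storage base: black flange 120 mm diameter, 8 mm high; on it a bare aluminium table 80 mm diameter whose top, where the cups stand, is 20 mm above the origin; around the table an orange seal ring, outer diameter 104 mm, whose top stands 14.5 mm above the origin and is pushed down by the dome's rim, with about 9 N, to 8.5 mm, where the dome is fully seated (it stays down). Origin: centre of the underside, z up.
- dome: clear dome with a blue rim and a blue knob, open below, outer diameter 94 mm, wall 3.5 mm, inside diameter 87 mm, body 110 mm high, inner height 105 mm; on top a round knob 30 mm diameter, 30 mm high (110 to 140 mm above the origin); 0.28 kg, most of it in the weighted rim. Origin: centre of its lower rim, z up.
- drying_mat: blue drying mat, 250 x 250 x 3 mm, fixed; the cups stand on it. Origin: centre of its underside.
- jar_mat: pale mat, 250 x 250 x 3 mm, fixed; the jars stand on it. Origin: centre of its underside.
- readout: white balance readout terminal, 100 x 160 x 50 mm, loose; not part of the job. Origin: centre of the underside.
- weight_case: wooden calibration weight case, 100 x 150 x 45 mm, loose; not part of the job. Origin: centre of the underside.
- tweezers: steel tweezers, 130 mm long, lying flat; not part of the job. Origin: about their middle.
Things that resemble listed ones, but are neither listed nor needed, are in the scene too. Leave any black, turquoise or yellow look-alike of the jar1 alone.

How it is judged:
On the way, in this order (a step that is already met when the one before it is completed fails the run):
1. all the cups stand nested, mouth down, on the table of the storage base (horizontal distance between each of cup68, cup57, cup46, cup35 and stand below 0.014 m and z of cup68 in the frame of stand between 0.015 and 0.024 m and angle between each of cup68, cup57, cup46, cup35's own z axis and vertical below 0.08 rad and z of cup57 in the frame of stand between 0.015 and 0.024 m and z of cup46 in the frame of stand between 0.015 and 0.024 m and z of cup35 in the frame of stand between 0.015 and 0.024 m and linear speed of each of cup68, cup57, cup46, cup35 below 0.03 m/s), for 0.2 s.
2. the dome is over the nest and the fingers press it fully home on its seal (horizontal distance between each of cup68, cup57, cup46, cup35 and stand below 0.014 m and z of cup68 in the frame of stand between 0.015 and 0.024 m and angle between each of cup68, cup57, cup46, cup35's own z axis and vertical below 0.08 rad and z of cup57 in the frame of stand between 0.015 and 0.024 m and z of cup46 in the frame of stand between 0.015 and 0.024 m and z of cup35 in the frame of stand between 0.015 and 0.024 m and z of dome in the frame of stand between 0.004 and 0.0105 m and horizontal distance between dome and stand below 0.008 m and angle between dome's own z axis and vertical below 0.05 rad and contact force between the fingers and dome above 4 N), for 0.1 s.
At the end, for the whole second after the job is handed in: Every cup stands nested mouth down on the base's table (axes within 14 mm, rim within 4 mm of the table top), the dome upright over them within 8 mm of centre and 2 mm of its seated height, every jar upright with its lid pressed at least 5.2 of its 7 mm; all at rest (all of step 1 and z of dome in the frame of stand between 0.004 and 0.0105 m and horizontal distance between dome and stand below 0.008 m and angle between dome's own z axis and vertical below 0.05 rad and value of joint each of jar1_lid, jar2_lid, jar3_lid, jar4_lid above 0.0052 m and angle between each of jar1, jar2, jar3, jar4's own z axis and vertical below 0.15 rad and linear speed of each of dome, jar1, jar2, jar3, jar4 below 0.03 m/s); the robot touches nothing.
It fails at once if the balance's readout terminal is pushed more than 30 mm (distance of readout from where it was at the start of the episode above 0.03 m).
It fails at once if the weight case is pushed more than 30 mm (distance of weight_case from where it was at the start of the episode above 0.03 m).
It fails at once if the tweezers is pushed more than 30 mm (distance of tweezers from where it was at the start of the episode above 0.03 m).
Of cup68, cup57, cup46, cup35 only 3 to 4 are there at a start; the rules pass over those that are not, and their reading is None.
Of jar1, jar2, jar3, jar4 only 2 to 4 are there at a start; the rules pass over those that are not, and their reading is None.
At some moment in a run one of jar1, jar2, jar3, jar4, dome may be knocked a few centimetres aside while the robot is not near it.
It also fails if it takes over 200 s, if anything falls off the work surface, if the arm or the gripper's body presses on something with over 40 N, if the wrist force passes 120 N, or if a joint passes its speed limit or range.

## Working session

There is one attempt and no reset: what is moved stays moved. The work goes in short steps, Python scripts to look and compute and a shell command to move; the robot and the scene stay as the last step left them, time stands still between calls to the robot, and variables do not carry over. Pictures are saved under pics/ and viewed, and the job is handed in when it is done.

```bash
ls; mkdir -p pics
python3 - <<'E'
from station import *
import cv2
o=get_obs();print({k:o[k] for k in('time_s','ee_pos','eef_rot','grip_width','force')})
for n in('top','side','wrist'):
    c=camera(n);cv2.imwrite(f'pics/a_{n}.png',c['img'][:,:,::-1]);print(n,c['fx'],c['cx'],c['cy'],c['rvec'],c['tvec'])
E
```

```text
pics
{'time_s': 0.0, 'ee_pos': array([0.16336057, 0.52485484, 0.16789081]), 'eef_rot': array([-1.57195939e+00,  8.66606237e-05, -3.01817727e-01]), 'grip_width': 0.09371855788065883, 'force': array([ 0.10169074, -0.19693955,  0.42118475])}
top 468.4672854002822 324.786161425788 230.9398575958116 [ 2.15729915 -2.10557583  0.19514619] [0.03597052 0.5587456  1.00729735]
side 622.2000731215571 319.67307542715014 245.90197374033906 [ 2.31732196 -0.17418     0.07332842] [-0.52744619  0.15892114  1.4090862 ]
wrist 385.4209028063389 324.19091054040484 238.01736448786363 [-2.33420614 -1.7191074  -0.247222  ] [-0.54977896 -0.03126561  0.39268712]
```

View pics/a_top.png

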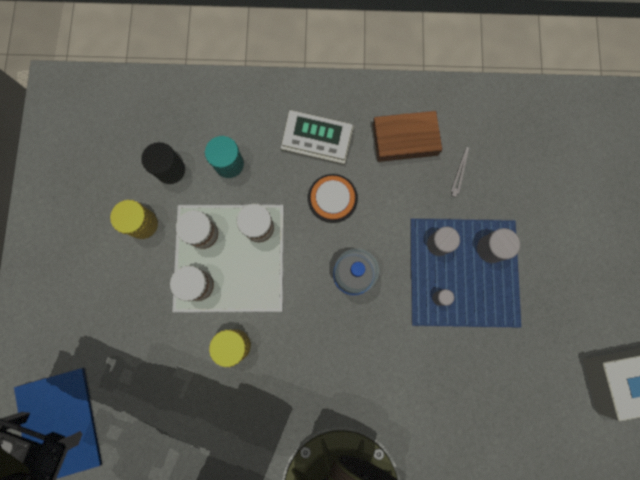

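View pics/a_side.png

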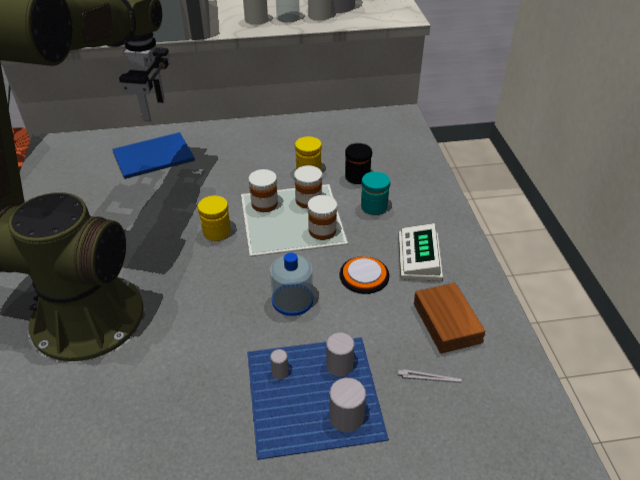

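View pics/a_wrist.png

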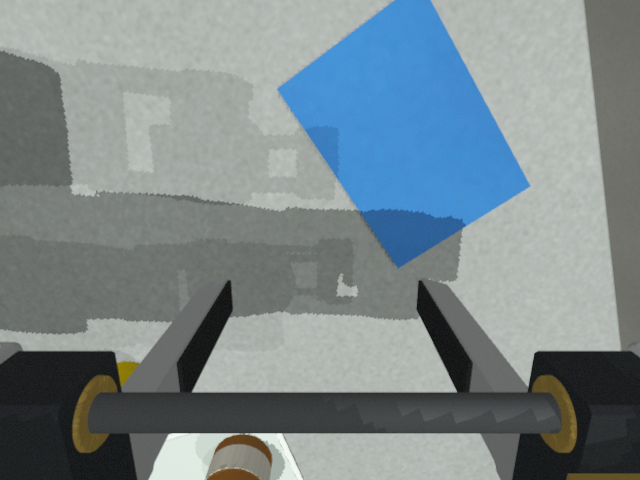

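```bash
cat > h.py <<'E'
from station import *
import cv2,numpy as np
def cloud(c):
    R,_=cv2.Rodrigues(np.array(c['rvec'],float)); t=np.array(c['tvec'],float).ravel()
    v,u=np.mgrid[0:480,0:640]; Z=c['range_z'].astype(float)
    P=np.stack([(u-c['cx'])/c['fx']*Z,(v-c['cy'])/c['fy']*Z,Z],-1)
    W=(P-t)@R; W[Z<=0]=np.nan
    return W
def circ(p):
    if len(p)<5: return None
    (x,y),r=cv2.minEnclosingCircle((p[:,:2]*1000).astype(np.float32)); m=np.median(p,0)
    return np.round([x,y,r],1),np.round(p[:,:2].mean(0)*1000,1),np.round(m[2]*1000,1)
def tops(thing,cam,W,n=6,band=.006,minconf=.0):
    for d in masks_of(thing,cam)[:n]:
        if d['conf']<minconf: continue
        p=W[d['mask']]; p=p[~np.isnan(p[:,0])]
        if len(p)<5: continue
        zt=np.percentile(p[:,2],95); q=p[np.abs(p[:,2]-zt)<band]
        print(thing,cam,round(d['conf'],2),d['extent'],'ztop',round(zt*1000,1),'n',len(q),*circ(q))
E
python3 - <<'E'
from h import *
for cam in('top','side'):
    W=cloud(camera(cam))
    for t in('cup68','cup57','cup46','cup35','jar1','dome','stand','readout','weight_case'):tops(t,cam,W)
E
```

```text
cup68 top 0.82 [475.9, 226.9, 520.6, 261.2] ztop 89.2 n 735 [ 534.9 -340.    34.4] [ 534.6 -339.8] 86.7
cup68 top 0.71 [426.0, 226.1, 461.7, 258.4] ztop 80.3 n 498 [ 542.8 -217.1   28.5] [ 542.7 -216.8] 77.9
cup68 top 0.7 [435.6, 291.9, 451.3, 306.2] ztop 63.3 n 182 [ 417.4 -216.    17. ] [ 417.2 -215.8] 60.6
cup68 top 0.65 [176.6, 209.5, 221.7, 248.2] ztop 99.1 n 875 [552.3 334.1  37.6] [552.5 334.4] 96.4
cup57 top 0.82 [475.9, 226.9, 520.6, 261.2] ztop 89.2 n 735 [ 534.9 -340.    34.4] [ 534.6 -339.8] 86.7
cup57 top 0.71 [426.0, 226.1, 461.7, 258.4] ztop 80.3 n 498 [ 542.8 -217.1   28.5] [ 542.7 -216.8] 77.9
cup57 top 0.7 [435.6, 291.9, 451.3, 306.2] ztop 63.3 n 182 [ 417.4 -216.    17. ] [ 417.2 -215.8] 60.6
cup57 top 0.65 [176.6, 209.5, 221.7, 248.2] ztop 99.1 n 875 [552.3 334.1  37.6] [552.5 334.4] 96.4
cup46 top 0.82 [475.9, 226.9, 520.6, 261.2] ztop 89.2 n 735 [ 534.9 -340.    34.4] [ 534.6 -339.8] 86.7
cup46 top 0.71 [426.0, 226.1, 461.7, 258.4] ztop 80.3 n 498 [ 542.8 -217.1   28.5] [ 542.7 -216.8] 77.9
cup46 top 0.7 [435.6, 291.9, 451.3, 306.2] ztop 63.3 n 182 [ 417.4 -216.
[... 3414 characters left out ...]
.2
jar1 side 0.92 [357.9, 170.3, 390.1, 213.5] ztop 95.1 n 378 [721.  283.1  40.8] [723.3 281.6] 92.7
jar1 side 0.88 [296.4, 136.3, 323.4, 167.3] ztop 95.0 n 279 [569.5 474.5  39.9] [569.1 473.6] 92.3
jar1 side 0.73 [341.3, 144.1, 371.8, 182.6] ztop 94.8 n 329 [707.7 418.7  41.9] [704.4 420.7] 92.5
jar1 side 0.7 [197.1, 196.3, 230.0, 240.7] ztop 95.0 n 433 [298.4 243.5  40.5] [298.7 242.1] 92.6
dome side 0.87 [269.1, 250.6, 311.6, 314.5] ztop 135.0 n 116 [465.1 -21.6  16.7] [465.2 -23.7] 138.1
stand side 0.66 [338.3, 256.6, 388.2, 294.5] ztop 22.6 n 661 [645.   28.9  52. ] [645.7  28.7] 19.6
readout side 0.89 [394.6, 223.7, 442.2, 281.7] ztop 49.1 n 546 [817.2  66.6  81.6] [813.8  63.6] 46.8
```

```bash
python3 -m jog '268 -189 -38 0 0 0 1;268 -189 -38 0 0 0 1;268 -189 -38 0 0 0 1;268 -189 -38 0 0 0 1;268 -189 -38 0 0 0 1;268 -189 -38 0 0 0 1;268 -189 -38 0 0 0 1;268 -189 -38 0 0 0 1;268 -189 -38 0 0 0 1;268 -189 -38 0 0 0 1' 20
```

```text
time_s: 1.98
ee_pos: [0.4325, 0.3349, 0.13]
eef_rot: [-1.571, 0.0, -0.305]
force: [-0.4, 0.7, 0.4]
grip_width: 0.0308
```

```bash
python3 -c "
from h import *
W=cloud(camera('top'));o=get_obs();print(o['ee_pos'],o['force'])
tops('jar1','top',W,n=8);tops('dome','top',W,n=1)"
```

```text
[0.43155782 0.3358946  0.13028511] [-0.47180424 -0.89987938  0.27677416]
jar1 top 0.96 [141.1, 139.8, 184.8, 185.5] ztop 96.4 n 808 [705.6 424.2  38.1] [706.  424.5] 93.7
jar1 top 0.94 [236.6, 202.1, 274.6, 240.3] ztop 97.7 n 856 [571.4 205.5  37.4] [570.6 204.9] 94.9
jar1 top 0.76 [111.9, 199.3, 156.4, 232.7] ztop 96.4 n 708 [572.5 478.2  36.7] [576.1 480.8] 93.6
jar1 top 0.7 [187.6, 265.2, 213.8, 301.7] ztop 95.2 n 12 [467.8 332.7   5.4] [466.4 333.5] 95.7
jar1 top 0.68 [211.5, 326.9, 250.8, 366.8] ztop 95.8 n 952 [300.7 246.9  37.4] [301.1 245.5] 93.1
jar1 top 0.61 [176.6, 210.8, 217.0, 246.5] ztop 99.1 n 867 [552.4 334.3  37.3] [552.6 334.5] 96.5
jar1 top 0.58 [205.4, 135.6, 242.9, 178.5] ztop 96.2 n 789 [724.8 284.9  37.5] [724.7 284.8] 93.6
jar1 top 0.26 [433.8, 292.0, 452.7, 306.4] ztop 63.4 n 190 [ 416.7 -217.    17.3] [ 416.7 -216.4] 60.7
dome top 0.57 [330.9, 249.3, 378.2, 294.6] ztop 140.0 n 164 [467.1 -18.3  14.8] [466.7 -18.4] 140.1
```

```bash
python3 -m jog '0 0 -15 0 0 0 1;0 0 -28 0 0 0 1;0 0 -32 0 0 0 1;0 0 -35 0 0 0 1;0 0 -38 0 0 0 1;0 0 -41 0 0 0 1;0 0 -41 0 0 0 1;0 0 -41 0 0 0 1'
```

```text
time_s: 2.8
ee_pos: [0.4308, 0.337, 0.0899]
eef_rot: [-1.57, -0.0, -0.301]
force: [-0.5, 0.4, 0.8]
grip_width: 0.0004
```

```bash
python3 -m jog '0 0 -2 0 0 0 1;0 0 -3 0 0 0 1;0 0 -4 0 0 0 1;0 0 -4 0 0 0 1'
```

```text
time_s: 3.13
ee_pos: [0.4308, 0.3369, 0.0857]
eef_rot: [-1.571, -0.0, -0.301]
force: [0.1, 0.5, -0.0]
grip_width: 0.0003
```

```bash
python3 -c "
from h import *
for n in ('wrist','side'):
  c=camera(n);cv2.imwrite(f'pics/b_{n}.png',c['img'][:,:,::-1])
W=cloud(c);tops('jar1','side',W,n=8)"
```

```text
jar1 side 0.97 [361.3, 169.3, 390.7, 215.1] ztop 95.5 n 343 [723.1 278.8  38.3] [722.8 279. ] 92.9
jar1 side 0.94 [248.9, 168.1, 277.6, 211.3] ztop 96.7 n 356 [431.7 335.4  41.7] [431.1 333.5] 94.5
jar1 side 0.93 [341.3, 143.0, 372.1, 181.5] ztop 94.9 n 323 [696.7 384.1  78.6] [704.6 420.2] 92.4
jar1 side 0.89 [306.3, 192.5, 339.2, 238.8] ztop 96.5 n 434 [569.4 203.   40.1] [569.5 200.9] 94.3
jar1 side 0.85 [293.6, 165.9, 322.0, 208.2] ztop 98.2 n 349 [547.2 294.4  79.2] [551.1 328.8] 95.9
jar1 side 0.75 [197.8, 197.2, 230.3, 242.2] ztop 95.0 n 439 [298.5 244.1  40.1] [298.8 242. ] 92.5
jar1 side 0.59 [296.7, 135.2, 321.6, 165.9] ztop 95.2 n 295 [575.7 435.6  80. ] [571.9 474. ] 92.7
jar1 side 0.41 [327.3, 331.6, 353.9, 375.9] ztop 80.2 n 477 [ 541.1 -221.2   30.2] [ 541.3 -221.4] 77.9
```

View pics/b_side.png

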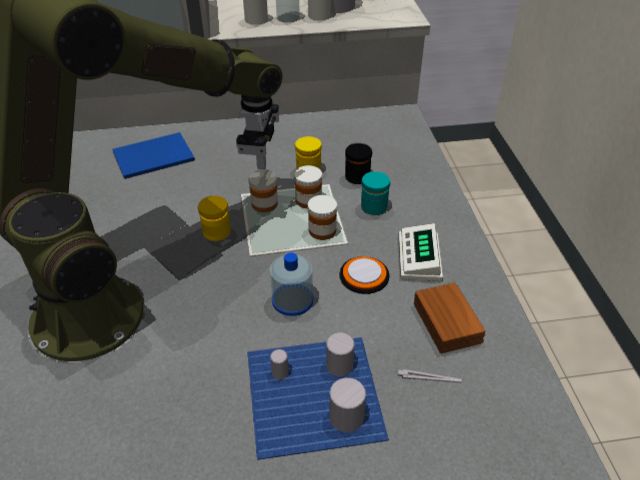

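View pics/b_wrist.png

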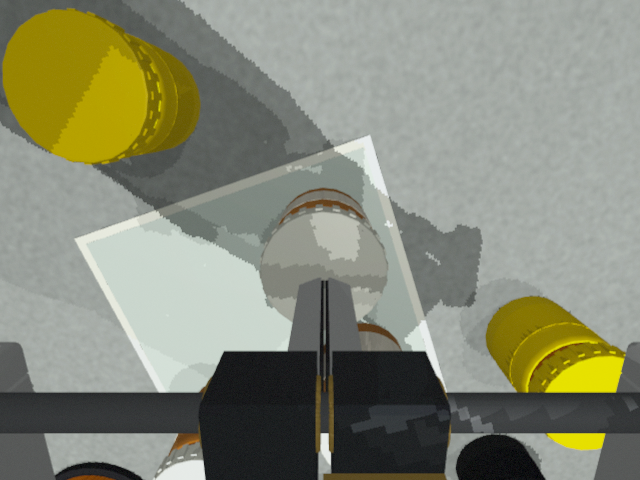

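```bash
python3 -c "
from h import *
np.set_printoptions(suppress=True,precision=1)
o=get_obs();print(o['ee_pos'],o['eef_rot'],o['qpos'],o['force'])
W=cloud(camera('wrist'))*1000
for v in (200,215,230,250,265,275,280,284,288,295,305,320): print(v,W[v,318],W[v,345],W[v,300])
c=camera('side');W=cloud(c)*1000
cv2.imwrite('pics/b2.png',cv2.resize(c['img'][100:260,180:340,::-1],None,fx=4,fy=4,interpolation=2)[:600])"
```

```text
[0.4 0.3 0.1] [-1.6 -0.  -0.3] [ 0.6  0.4  1.6  0.   1.1 -0.7] [-0.2  0.1  0.7]
200 [397.1 343.5  55.2] [404.9 360.2  42.1] [396.6 330.2  37.1]
215 [397.9 343.9  95.3] [402.9 358.1  92.9] [395.3 334.2  93.8]
230 [406.  341.3  95.5] [410.2 355.7  96.5] [403.3 331.6  94.8]
250 [416.9 337.9  96.7] [421.7 352.4  95.6] [414.4 328.   95. ]
265 [426.  335.   95.1] [430.6 349.8  95. ] [422.6 325.3  96. ]
275 [431.7 333.3  95.5] [436.3 348.1  95.5] [428.7 323.3  95.2]
280 [421.9 336.9 127.9] [439.6 347.2  94.8] [431.5 322.4  95.7]
284 [422.4 336.8 131.5] [426.5 349.1 131.1] [433.8 321.6  95.9]
288 [422.4 336.8 136.4] [426.5 348.8 135.5] [419.4 329.  137.7]
295 [422.6 336.9 143.7] [425.8 348.6 144.5] [419.9 329.3 144.3]
305 [422.7 337.  153.6] [426.1 348.  153.5] [420.2 329.8 154.1]
320 [422.5 337.3 167.2] [425.5 347.4 167.3] [420.4 330.6 167.2]
```

View pics/b2.png

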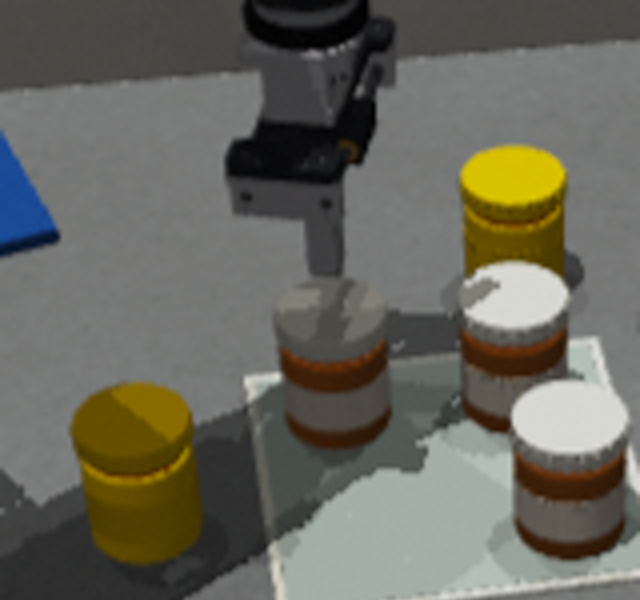

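```bash
python3 -c "
from h import *
c=camera('side')
for z in (.086,.1,.11,.12,.127,.135):
  p,_=cv2.projectPoints(np.array([[.431,.337,z]]),np.array(c['rvec']),np.array(c['tvec']),np.array([[c['fx'],0,c['cx']],[0,c['fy'],c['cy']],[0,0,1]]),None);print(z,p.ravel())
W=cloud(c)*1000
np.set_printoptions(suppress=True,precision=1)
for v in range(158,175,2): print(v,W[v,261],W[v,264])
"
```

```text
0.086 [262.1919337  179.22447214]
0.1 [261.84607104 174.93169781]
0.11 [261.59653218 171.83447424]
0.12 [261.34488506 168.71108333]
0.127 [261.1674633  166.50896202]
0.135 [260.96340256 163.97620317]
158 [431.9 325.7 161.4] [439.7 330.3 157.4]
160 [431.6 328.8 153.1] [439.5 336.  147.3]
162 [431.1 324.4 150. ] [439.2 336.3 140.8]
164 [430.7 326.6 142.3] [438.5 328.7 140. ]
166 [430.4 327.4 135.5] [438.  328.  134.2]
168 [430.1 333.4 124.9] [437.5 324.2 130.7]
170 [430.9 368.4  93.3] [438.6 362.1  97. ]
172 [430.1 358.7  93.8] [438.  358.2  93.3]
174 [429.3 347.6  95.4] [437.  342.5  98.3]
```

```bash
python3 -m jog '0 0 -15 0 0 0 1;0 0 -20 0 0 0 1;0 0 -23 0 0 0 1;0 0 -26 0 0 0 1;0 0 -26 0 0 0 1'
```

```text
time_s: 3.85
ee_pos: [0.4307, 0.3369, 0.0597]
eef_rot: [-1.571, 0.0, -0.301]
force: [0.3, -0.9, 0.3]
grip_width: 0.0006
```

```bash
python3 -m jog '0 0 -2 0 0 0 1;0 0 -4 0 0 0 1;0 0 -5 0 0 0 1;0 0 -5 0 0 0 1'
```

```text
time_s: 4.18
ee_pos: [0.4311, 0.3371, 0.0553]
eef_rot: [-1.57, -0.001, -0.301]
force: [-1.1, -0.5, 4.2]
grip_width: 0.0006
```

```bash
python3 -m jog '0 0 -2 0 0 0 1;0 0 -4 0 0 0 1;0 0 -6 0 0 0 1;0 0 -6 0 0 0 1'
```

```text
time_s: 4.52
ee_pos: [0.4318, 0.3377, 0.0521]
eef_rot: [-1.568, -0.002, -0.301]
force: [-8.9, -5.6, 26.5]
grip_width: 0.0004
```

```bash
python3 -m jog '0 0 -1 0 0 0 1;0 0 -2 0 0 0 1;0 0 -2 0 0 0 1'
```

```text
time_s: 4.77
ee_pos: [0.4326, 0.3382, 0.052]
eef_rot: [-1.566, -0.004, -0.301]
force: [-3.9, -2.4, 18.3]
grip_width: 0.0001
```

```bash
python3 -m jog '0 0 20 0 0 0 1;0 0 40 0 0 0 1;0 0 45 0 0 0 1;0 0 45 0 0 0 1'
python3 -c "
from h import *
c=camera('side');W=cloud(c);tops('jar1','side',W,n=8)
cv2.imwrite('pics/c2.png',cv2.resize(c['img'][120:260,180:340,::-1],None,fx=4,fy=4,interpolation=2)[:600])
W=cloud(camera('top'));tops('jar1','top',W,n=8)
W=cloud(camera('wrist'));tops('jar1','wrist',W,n=8)"
```

```text
time_s: 5.1
ee_pos: [0.4332, 0.3386, 0.0983]
eef_rot: [-1.563, -0.006, -0.301]
force: [0.3, 0.6, 0.9]
grip_width: 0.0004
jar1 side 0.98 [248.1, 171.2, 279.2, 211.5] ztop 90.9 n 373 [431.2 334.3  41. ] [430.9 333.1] 88.5
jar1 side 0.96 [306.9, 193.4, 336.0, 239.7] ztop 96.7 n 429 [572.4 204.1  40.5] [569.8 201.3] 94.4
jar1 side 0.94 [340.6, 142.4, 369.8, 183.2] ztop 95.1 n 298 [708.6 421.6  40.6] [704.7 420.5] 92.8
jar1 side 0.92 [294.2, 166.2, 323.5, 208.7] ztop 98.1 n 354 [553.9 331.3  40.8] [551.1 329.5] 95.5
jar1 side 0.89 [196.3, 194.2, 232.0, 241.9] ztop 95.2 n 417 [299.3 243.8  39.4] [298.4 242. ] 92.5
jar1 side 0.86 [296.0, 137.1, 319.9, 167.2] ztop 95.1 n 311 [557.7 439.4  78.8] [570.6 471.5] 92.7
jar1 side 0.73 [307.3, 191.9, 338.8, 218.0] ztop 98.2 n 371 [571.4 202.4  39.4] [570. 201.] 94.9
jar1 side 0.63 [358.7, 170.8, 390.3, 212.5] ztop 95.5 n 371 [725.7 282.8  40.5] [723.3 280.9] 92.8
jar1 top 0.9 [112.4, 199.8, 154.4, 236.9] ztop 96.4 n 843 [571.9 478.9  37.5] [571.8 478.5] 93.7
jar1 top 0.76 [205.0, 132.7, 241.4, 176.6] ztop 96.4 n 784 [724.9 286.1  37.9] [724.5 285.4]
[... 295 characters left out ...]
0
jar1 top 0.56 [142.6, 141.5, 186.5, 182.7] ztop 96.5 n 791 [705.9 424.5  37.3] [705.5 424.2] 93.8
jar1 wrist 0.92 [149.6, 375.4, 209.6, 480.0] ztop 96.0 n 1483 [544.5 192.5  24.2] [545.9 197. ] 95.1
jar1 wrist 0.86 [320.8, 315.9, 397.5, 447.6] ztop 96.3 n 94 [555.6 301.2   7. ] [555.4 300.6] 96.4
jar1 wrist 0.83 [13.9, 9.3, 204.9, 158.4] ztop 94.6 n 16517 [299.7 245.7  38.2] [299.1 247.2] 93.5
jar1 wrist 0.79 [479.6, 288.7, 624.3, 437.9] ztop 94.2 n 4127 [570.3 477.4  37.1] [552.9 476.8] 93.4
jar1 wrist 0.78 [447.8, 431.2, 544.1, 476.1] ztop 58.5 n 510 [684.4 430.6  26.9] [674.2 431. ] 56.8
jar1 wrist 0.76 [261.6, 185.8, 384.3, 312.7] ztop 90.5 n 8872 [432.1 336.4  38.2] [424.8 338.4] 89.5
```

View pics/c2.png

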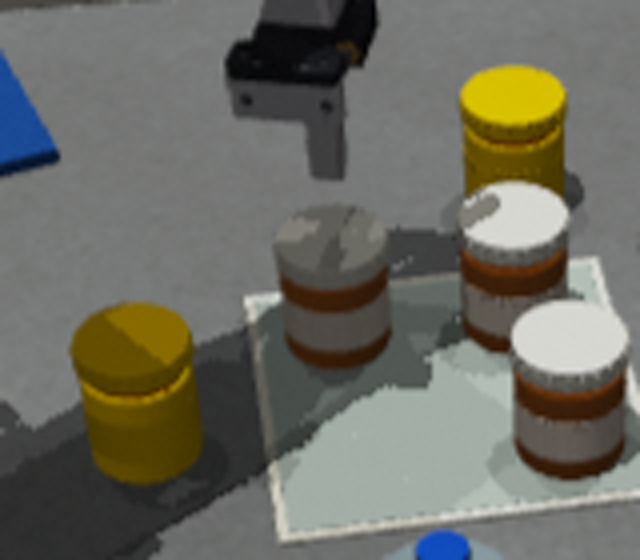

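```bash
python3 -m jog '40 -2 0 -.33 .46 0 1;80 -4 0 -.33 .46 0 1;119 -6 -8 -.33 .46 0 1;119 -6 -25 -.33 .46 0 1;119 -6 -34 -.33 .46 0 1;119 -6 -38 -.33 .46 0 1;119 -6 -41 -.33 .46 0 1'
```

```text
time_s: 5.98
ee_pos: [0.5512, 0.3319, 0.0554]
eef_rot: [-1.575, 0.001, -0.3]
force: [2.7, -3.7, 8.2]
grip_width: 0.0007
```

```bash
python3 -m jog '0 0 -3 0 0 0 1;0 0 -5 0 0 0 1;0 0 -7 0 0 0 1;0 0 -7 0 0 0 1'
```

```text
time_s: 6.32
ee_pos: [0.5522, 0.3317, 0.0521]
eef_rot: [-1.573, -0.003, -0.3]
force: [0.0, -9.2, 23.2]
grip_width: 0.0006
```

```bash
python3 -m jog '0 0 0 0 0 0 1;0 0 40 0 0 0 1;6 -30 45 0 0 0 1;12 -70 45 0 0 0 1;18 -110 45 0 0 0 1;18 -128 35 0 0 0 1;18 -128 18 0 0 0 1;18 -128 10 0 0 0 1;18 -128 5 0 0 0 1;18 -128 2 0 0 0 1'
```

```text
time_s: 7.15
ee_pos: [0.5696, 0.2044, 0.0544]
eef_rot: [-1.573, -0.003, -0.298]
force: [-3.7, -2.7, 8.1]
grip_width: 0.0005
```

```bash
python3 -m jog '0 0 -3 0 0 0 1;0 0 -5 0 0 0 1;0 0 -7 0 0 0 1;0 0 -7 0 0 0 1'
```

```text
time_s: 7.48
ee_pos: [0.5709, 0.2053, 0.0525]
eef_rot: [-1.572, -0.008, -0.297]
force: [-11.9, -9.5, 38.3]
grip_width: 0.0004
```

```bash
python3 -m jog '0 0 0 0 0 0 1;0 0 40 0 0 0 1;0 0 80 0 0 0 .5;-10 -30 100 0 0 0 0;-25 -70 110 0 0 -6 0;-40 -110 110 0 0 -12 0;-55 -150 110 0 0 -18 0;-70 -190 110 0 0 -24 0;-85 -230 110 0 0 -30 0;-100 -270 110 0 0 -36 0'
```

```text
time_s: 8.32
ee_pos: [0.4725, -0.0583, 0.163]
eef_rot: [-1.571, -0.008, -0.928]
force: [0.4, -0.7, 0.6]
grip_width: 0.0506
```

```bash
python3 -m jog '-14 -38 0 0 0 -7 0;-28 -76 0 0 0 -14 0;-42 -114 0 0 0 -21 0;-54 -152 0 0 0 -28 0;-54 -155 0 0 0 -34 0;-54 -155 0 0 0 -37 0;-54 -155 0 0 0 -37 0'
python3 -c "
from h import *
o=get_obs();print(o['qpos'],o['ee_pos'])
c=camera('wrist');W=cloud(c);tops('cup35','wrist',W,n=8)
cv2.imwrite('pics/d.png',c['img'][:,:,::-1])
np.save('w.npy',W)
W=cloud(camera('top'));tops('cup35','top',W,n=4)"
```

```text
time_s: 8.9
ee_pos: [0.4187, -0.2131, 0.1633]
eef_rot: [-1.571, -0.008, -1.576]
force: [-0.0, -0.2, 0.4]
grip_width: 0.0935
[-0.54416664  0.12229878  1.74841123 -0.00739344  1.26650474 -0.53635063] [ 0.41868837 -0.2131088   0.16332449]
cup35 wrist 0.7 [401.1, 305.0, 454.8, 395.5] ztop 88.5 n 1197 [ 522.1 -341.3   26.1] [ 515.3 -343.3] 87.6
cup35 wrist 0.66 [303.3, 200.1, 341.9, 249.6] ztop 62.6 n 1227 [ 416.8 -219.9   17.6] [ 417.  -219.1] 61.5
cup35 top 0.85 [435.3, 289.6, 455.2, 308.5] ztop 63.5 n 191 [ 417.4 -217.1   17.5] [ 417.  -216.9] 60.6
cup35 top 0.82 [429.2, 224.4, 460.2, 259.5] ztop 80.4 n 491 [ 542.4 -217.6   28.8] [ 542.3 -216.6] 78.0
cup35 top 0.53 [489.6, 227.0, 520.9, 249.1] ztop 89.7 n 224 [ 542.2 -343.8   31.4] [ 550.8 -350.9] 86.7
```

View pics/d.png

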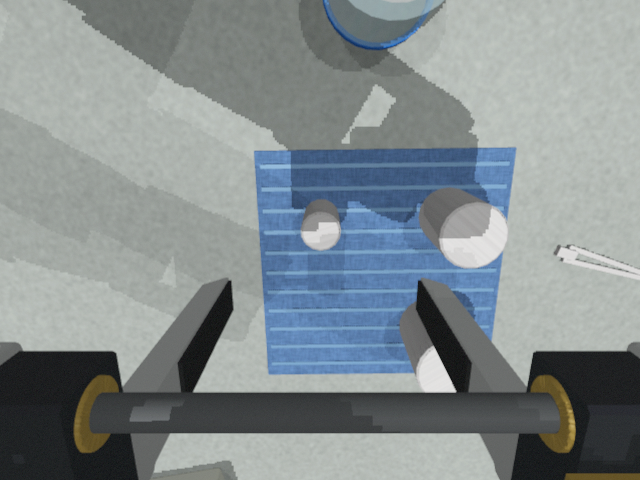

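```bash
python3 -c "
import numpy as np
np.set_printoptions(suppress=True,precision=1)
W=np.load('w.npy')*1000
for v,u in ((283,229),(290,229),(290,222),(300,215),(283,420),(290,420),(290,428),(300,440),(320,425),(350,440)): print(v,u,W[v,u])"
```

```text
283 229 [ 373.1 -205.   203.7]
290 229 [ 373.3 -207.8  205.8]
290 222 [ 372.1 -204.4  213.4]
300 215 [ 371.9 -204.   224.7]
283 420 [ 467.  -204.9  205.1]
290 420 [ 466.7 -207.7  207.3]
290 428 [ 468.4 -204.2  214.9]
300 440 [ 470.1 -203.   227.8]
320 425 [ 467.  -217.8  218.4]
350 440 [ 467.1 -218.   242.7]
```

```bash
python3 -m jog '-2 -6 -40 .46 0 0 0;-2 -6 -80 .46 0 0 0;-2 -6 -120 .46 0 0 0;-2 -6 -155 .46 0 0 0;-2 -6 -170 .46 0 0 0;-2 -6 -174 .46 0 0 0;-2 -6 -174 .46 0 0 0'
```

```text
time_s: 9.68
ee_pos: [0.4167, -0.2179, -0.0113]
eef_rot: [-1.572, 0.001, -1.569]
force: [1.1, -0.2, -0.7]
grip_width: 0.0936
```

```bash
python3 -m jog '0 0 0 0 0 0 1;0 0 0 0 0 0 1;0 0 0 0 0 0 1;0 0 0 0 0 0 1;0 0 0 0 0 0 1;0 0 0 0 0 0 1;0 0 0 0 0 0 1;0 0 0 0 0 0 1;0 0 0 0 0 0 1;0 0 0 0 0 0 1' 5
```

```text
time_s: 10.52
ee_pos: [0.4168, -0.2179, -0.0113]
eef_rot: [-1.572, 0.001, -1.569]
force: [0.2, 0.6, 0.6]
grip_width: 0.0358
```

```bash
python3 -m jog '0 0 0 0 0 0 .3;0 0 0 0 0 0 .3;0 0 0 0 0 0 .3;0 0 0 0 0 7 .3;0 0 0 0 0 14 .3;0 0 0 0 0 21 .3;0 0 0 0 0 28 .3;0 0 0 0 0 35 .3;0 0 0 0 0 42 .3;0 0 0 0 0 49 .3' 5
python3 -m jog '0 0 0 0 0 7 .3;0 0 0 0 0 14 .3;0 0 0 0 0 21 .3;0 0 0 0 0 28 .3;0 0 0 0 0 35 .3;0 0 0 0 0 41 .3;0 0 0 0 0 41 1;0 0 0 0 0 41 1;0 0 0 0 0 41 1;0 0 0 0 0 41 1' 5
python3 -m jog '0 0 0 0 0 0 1;0 0 0 0 0 0 1;0 0 0 0 0 0 1;0 0 0 0 0 0 1' 12
```

```text
time_s: 11.35
ee_pos: [0.4168, -0.2179, -0.0113]
eef_rot: [-1.572, 0.001, -0.708]
force: [-0.9, 0.5, 0.5]
grip_width: 0.0659
time_s: 12.18
ee_pos: [0.4168, -0.2179, -0.0113]
eef_rot: [-1.572, 0.001, 0.005]
force: [-0.5, 0.1, 0.1]
grip_width: 0.0428
time_s: 12.52
ee_pos: [0.4168, -0.2179, -0.0113]
eef_rot: [-1.572, 0.001, 0.005]
force: [-0.7, 0.5, -0.1]
grip_width: 0.0354
```

```bash
python3 -m jog '0 0 30 0 0 0 1;0 0 70 0 0 0 1;10 11 110 0 0 0 1;37 40 130 0 0 0 1;64 70 130 0 0 0 1;91 100 130 0 0 0 1;118 129 130 0 0 0 1;145 159 130 0 0 0 1;172 188 130 0 0 0 1;199 218 130 0 0 0 1'
python3 -m jog '15 17 0 0 0 0 1;30 33 0 0 0 0 1;30 33 -30 0 0 0 1;30 33 -60 0 0 0 1;30 33 -80 0 0 0 1;30 33 -90 0 0 0 1;30 33 -90 0 0 0 1'
```

```text
time_s: 13.35
ee_pos: [0.6167, 0.0018, 0.1185]
eef_rot: [-1.572, 0.001, 0.005]
force: [0.4, -1.4, -1.0]
grip_width: 0.0352
time_s: 13.93
ee_pos: [0.6454, 0.0348, 0.0261]
eef_rot: [-1.572, 0.005, 0.005]
force: [-0.2, 0.7, -0.4]
grip_width: 0.0354
```

```bash
python3 -m jog '.6 -1.8 -8 0 -.2 0 1;.6 -1.8 -14 0 -.2 0 1;.6 -1.8 -18 0 -.2 0 1;.6 -1.8 -20.5 0 -.2 0 1;.6 -1.8 -20.5 0 -.2 0 1'
python3 -c "
from h import *
c=camera('side')
cv2.imwrite('pics/e.png',cv2.resize(c['img'][180:310,280:460,::-1],None,fx=4,fy=4,interpolation=2))
print(get_obs()['force'])"
```

```text
time_s: 14.35
ee_pos: [0.6463, 0.0329, 0.0059]
eef_rot: [-1.572, 0.001, 0.004]
force: [-0.1, 0.1, -0.0]
grip_width: 0.0355
[-0.08703881  0.38343575 -0.78782295]
```

View pics/e.png

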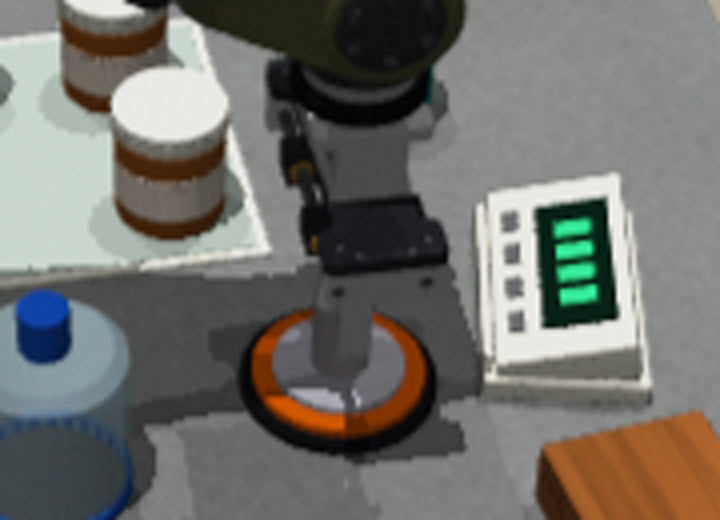

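```bash
python3 -m jog '0 0 -1 0 0 0 1;0 0 -2 0 0 0 1;0 0 -2 0 0 0 1'
```

```text
time_s: 14.65
ee_pos: [0.6468, 0.033, 0.0055]
eef_rot: [-1.572, -0.001, 0.005]
force: [-4.0, -0.4, 10.1]
grip_width: 0.0355
```

```bash
python3 -m jog '0 0 .5 0 0 0 1;0 0 .5 0 0 0 .4;0 0 .5 0 0 0 .4;0 0 .5 0 0 0 .2;0 0 .5 0 0 0 0;0 0 30 0 0 0 0;0 0 70 0 0 0 0;0 0 110 0 0 0 0;0 0 130 0 0 0 0'
python3 -c "
from h import *
c=camera('wrist');W=cloud(c);tops('cup35','wrist',W,n=3);tops('stand','wrist',W,n=3)
cv2.imwrite('pics/f.png',c['img'][:,:,::-1])
for cam in('top','side'):
  W=cloud(camera(cam));tops('cup35',cam,W,n=4);tops('jar1',cam,W,n=8);tops('dome',cam,W,n=2)"
```

```text
time_s: 15.4
ee_pos: [0.6481, 0.033, 0.1407]
eef_rot: [-1.572, -0.006, 0.005]
force: [0.2, 0.4, 0.1]
grip_width: 0.0851
cup35 wrist 0.59 [304.7, 199.8, 346.1, 256.1] ztop 79.5 n 1569 [648.4  33.3  17.5] [647.5  33.2] 78.4
cup35 wrist 0.57 [0.0, 52.7, 67.8, 126.9] ztop 68.2 n 559 [ 547.9 -199.9   20.1] [ 548.3 -193.5] 67.0
stand wrist 0.84 [258.2, 148.2, 386.5, 273.3] ztop 21.4 n 5197 [647.   32.3  51.8] [639.8  31.7] 20.2
cup35 top 0.87 [477.4, 230.3, 521.2, 263.8] ztop 89.4 n 700 [ 535.4 -340.    34.2] [ 534.7 -339.7] 86.7
cup35 top 0.87 [426.3, 225.6, 461.9, 257.0] ztop 80.5 n 486 [ 542.7 -217.6   28.5] [ 542.5 -217.1] 77.9
jar1 top 0.98 [209.7, 327.5, 251.0, 368.3] ztop 95.8 n 960 [299.7 246.2  37. ] [300.1 246. ] 93.2
jar1 top 0.86 [204.0, 133.6, 241.0, 179.4] ztop 96.2 n 792 [725.8 284.9  38.1] [724.9 285.2] 93.6
jar1 top 0.85 [111.4, 198.2, 156.3, 238.7] ztop 96.0 n 891 [572.1 478.8  37.9] [572.1 478.7] 93.7
jar1 top 0.82 [171.1, 266.9, 210.7, 301.8] ztop 91.8 n 885 [431.4 336.8  37.4] [431.9 336.6] 89.3
jar1 top 0.8 [177.8, 209.1, 218.5, 246.4] ztop 92.3 n 836 [552.2 334.3  37
[... 619 characters left out ...]
3.6] 46.8
jar1 side 0.98 [196.5, 199.6, 232.7, 242.8] ztop 94.9 n 414 [297.1 241.7  38.4] [298.7 241.1] 92.8
jar1 side 0.73 [341.0, 146.5, 355.9, 181.5] ztop 94.3 n 28 [681.7 428.   24.1] [678.8 432.7] 93.5
jar1 side 0.7 [305.7, 196.3, 336.8, 241.7] ztop 90.7 n 429 [568.7 200.7  39.2] [569.6 200.4] 88.4
jar1 side 0.66 [295.0, 136.7, 318.3, 172.4] ztop 95.1 n 260 [567.  474.3  40.8] [569.5 472.3] 92.4
jar1 side 0.63 [384.6, 178.5, 390.2, 181.5] ztop 97.1 n 5 [753.  276.3   4.5] [754.4 275.4] 92.9
jar1 side 0.55 [293.3, 168.9, 322.7, 210.3] ztop 91.1 n 361 [550.5 304.4  68. ] [550.5 330.5] 88.6
dome side 0.75 [269.8, 249.4, 314.0, 317.5] ztop 135.2 n 119 [465.8 -21.8  16.3] [465.1 -23.7] 138.2
```

View pics/f.png

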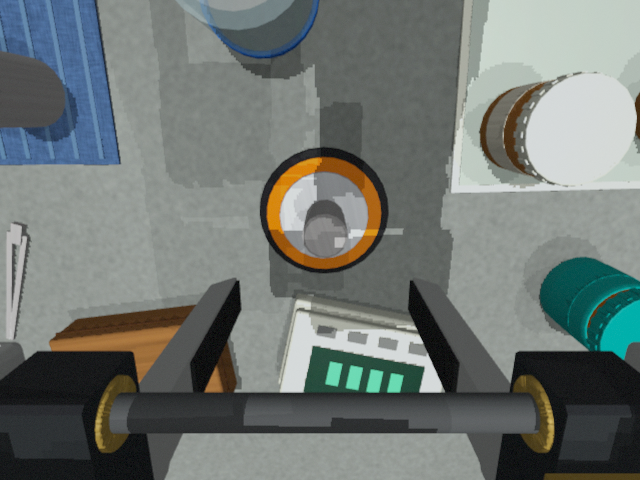

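```bash
python3 -m jog '-15 -36 0 0 .3 0 0;-30 -72 0 0 .3 0 0;-45 -108 0 0 .3 0 0;-60 -144 0 0 .3 0 0;-75 -180 -10 0 .3 0 0;-90 -215 -20 0 .3 0 0;-106 -251 -30 0 .3 0 0;-106 -251 -65 0 .3 0 0;-106 -251 -100 0 .3 0 0;-106 -251 -125 0 .3 0 0' 5
python3 -c "
from h import *
o=get_obs();print(o['ee_pos'])"
```

```text
time_s: 16.78
ee_pos: [0.5392, -0.2184, 0.007]
eef_rot: [-1.571, 0.007, 0.003]
force: [-0.1, -0.7, 0.3]
grip_width: 0.0937
[ 0.53924061 -0.2184018   0.00698235]
```

```bash
python3 -m jog '3 0 0 0 -.4 0 0;3 0 0 0 -.4 0 1;3 0 0 0 -.4 0 1;3 0 0 0 -.4 0 1;3 0 0 0 -.4 0 1;3 0 0 0 -.4 0 1;3 0 0 0 -.4 0 1;3 0 0 0 -.4 0 1;3 0 0 0 -.4 0 1' 5
python3 -m jog '0 0 0 0 0 0 0;0 0 0 0 0 0 0;0 0 0 0 0 0 0;0 0 0 0 0 -7 0;0 0 0 0 0 -14 0;0 0 0 0 0 -21 0;0 0 0 0 0 -28 0;0 0 0 0 0 -35 0;0 0 0 0 0 -42 0;0 0 0 0 0 -49 0' 5
```

```text
time_s: 17.53
ee_pos: [0.5426, -0.2185, 0.0077]
eef_rot: [-1.572, -0.001, 0.003]
force: [-1.7, 0.8, 7.2]
grip_width: 0.0574
time_s: 18.37
ee_pos: [0.5425, -0.2185, 0.0076]
eef_rot: [-1.572, -0.0, -0.858]
force: [-0.4, 0.4, 0.1]
grip_width: 0.0944
```

```bash
python3 -m jog '0 0 0 0 0 -7 0;0 0 0 0 0 -14 0;0 0 0 0 0 -21 0;0 0 0 0 0 -28 0;0 0 0 0 0 -35 0;0 0 0 0 0 -41 0;0 0 0 0 0 -41 1;0 0 0 0 0 -41 1;0 0 0 0 0 -41 1;0 0 0 0 0 -41 1' 5
python3 -m jog '0 0 0 0 0 0 1;0 0 0 0 0 0 1;0 0 0 0 0 0 1;0 0 0 0 0 0 1;0 0 0 0 0 0 1' 12
```

```text
time_s: 19.2
ee_pos: [0.5425, -0.2185, 0.0075]
eef_rot: [-1.572, -0.0, -1.571]
force: [0.2, 0.2, -0.3]
grip_width: 0.0709
time_s: 19.62
ee_pos: [0.5425, -0.2184, 0.0075]
eef_rot: [-1.572, -0.0, -1.571]
force: [-0.4, 0.1, -0.8]
grip_width: 0.0574
```

```bash
python3 -m jog '0 0 30 0 0 0 1;0 0 70 0 0 0 1;5 12 105 0 0 0 1;20 48 110 0 0 0 1;35 84 110 0 0 0 1;50 120 110 0 0 0 1;65 156 110 0 0 0 1;80 192 110 0 0 0 1;95 228 110 0 0 0 1;104 251 110 0 0 0 1'
python3 -m jog '0 0 0 0 0 0 1;0 0 0 0 0 0 1'
```

```text
time_s: 20.45
ee_pos: [0.6471, 0.036, 0.1173]
eef_rot: [-1.572, 0.0, -1.569]
force: [-0.1, -0.4, -0.2]
grip_width: 0.0576
time_s: 20.62
ee_pos: [0.6471, 0.0375, 0.1167]
eef_rot: [-1.573, 0.0, -1.566]
force: [-0.3, -0.1, -0.7]
grip_width: 0.0578
```

```bash
python3 -m jog '0 -4.5 0 0 0 0 1;0 -4.5 0 0 0 0 1;0 -4.5 0 0 0 0 1'
python3 -c "
from h import *
o=get_obs();print(o['ee_pos'],o['eef_rot'])
c=camera('wrist')
cv2.imwrite('pics/g.png',c['img'][:,:,::-1])
W=cloud(camera('side'));tops('cup35','side',W,n=4)"
```

```text
time_s: 20.87
ee_pos: [0.6469, 0.0315, 0.1168]
eef_rot: [-1.573, 0.0, -1.568]
force: [-0.0, 0.6, -1.3]
grip_width: 0.0577
[0.64690328 0.03154257 0.11681279] [-1.57300660e+00  6.98695722e-05 -1.56813226e+00]
cup35 side 0.82 [356.1, 207.9, 380.5, 250.6] ztop 188.7 n 340 [646.4  30.8  30.1] [646.8  28.9] 186.9
cup35 side 0.71 [330.1, 378.5, 367.4, 434.2] ztop 89.2 n 853 [ 534.5 -343.1   35. ] [ 534.  -344.6] 86.9
cup35 side 0.57 [394.7, 369.3, 462.1, 382.0] ztop 8.1 n 289 [ 719.6 -275.7   63.7] [ 712.4 -273.9] 4.6
```

View pics/g.png

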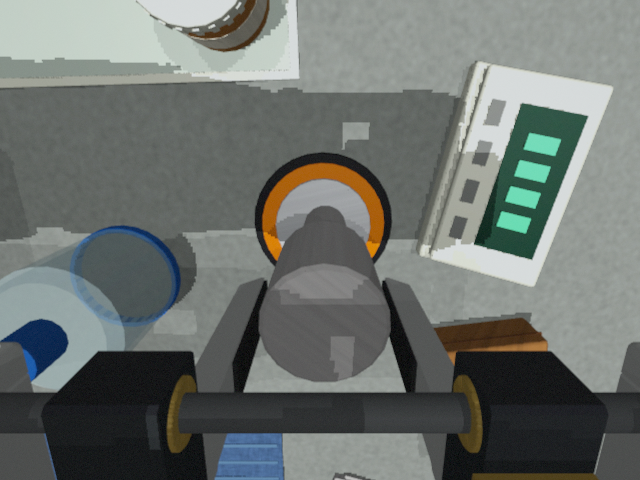

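```bash
python3 -m jog '0 1.5 -20 0 0 0 1;0 1.5 -45 0 0 0 1;0 1.5 -65 0 0 0 1;0 1.5 -80 0 0 0 1;0 1.5 -87 0 0 0 1;0 1.5 -90 0 0 0 1;0 1.5 -92 0 0 0 1;0 1.5 -93 0 0 0 1;0 1.5 -93 0 0 0 1'
```

```text
time_s: 21.77
ee_pos: [0.6474, 0.0337, 0.0247]
eef_rot: [-1.572, 0.0, -1.568]
force: [-0.2, 0.1, -0.3]
grip_width: 0.0577
```

```bash
python3 -m jog '0 0 -1 0 0 0 1;0 0 -2 0 0 0 1;0 0 -2 0 0 0 1;0 0 -2 0 0 0 1'
```

```text
time_s: 22.1
ee_pos: [0.648, 0.0337, 0.0244]
eef_rot: [-1.57, 0.0, -1.568]
force: [-3.7, 0.4, 9.4]
grip_width: 0.0579
```

```bash
python3 -m jog '0 0 .3 0 0 0 1;0 0 .3 0 0 0 .2;0 0 .3 0 0 0 .1;0 0 .3 0 0 0 0;0 0 .3 0 0 0 0;0 0 30 0 0 0 0;0 0 60 0 0 0 0;0 0 90 0 0 0 0;0 0 115 0 0 0 0;0 0 115 0 0 0 0'
python3 -c "
from h import *
o=get_obs();print(o['ee_pos'],o['eef_rot'])
c=camera('wrist');W=cloud(c);tops('cup57','wrist',W,n=3);tops('stand','wrist',W,n=3)
cv2.imwrite('pics/i.png',c['img'][:,:,::-1])
for cam in('top','side'):
  W=cloud(camera(cam));tops('cup57',cam,W,n=4)"
```

```text
time_s: 22.93
ee_pos: [0.6501, 0.0337, 0.1453]
eef_rot: [-1.562, 0.0, -1.568]
force: [-0.5, 0.3, 1.1]
grip_width: 0.0941
[0.65013338 0.03373385 0.14529442] [-1.56157592e+00  1.18308290e-04 -1.56750945e+00]
stand wrist 0.66 [254.4, 152.3, 379.2, 272.2] ztop 21.2 n 2983 [647.   31.7  51.8] [643.6  50.1] 19.3
cup57 top 0.65 [474.5, 227.0, 521.6, 264.4] ztop 89.1 n 724 [ 535.2 -339.8   34.1] [ 534.5 -339.6] 86.7
cup57 side 0.76 [352.9, 239.6, 377.9, 275.0] ztop 97.2 n 307 [649.3  31.1  31.2] [648.1  30.4] 94.7
cup57 side 0.68 [332.2, 374.7, 366.7, 433.5] ztop 89.2 n 856 [ 534.  -342.9   34.7] [ 533.5 -344. ] 86.8
cup57 side 0.43 [395.9, 224.0, 442.4, 280.2] ztop 49.0 n 580 [813.3  65.3  79.8] [813.5  63.7] 46.5
```

View pics/i.png

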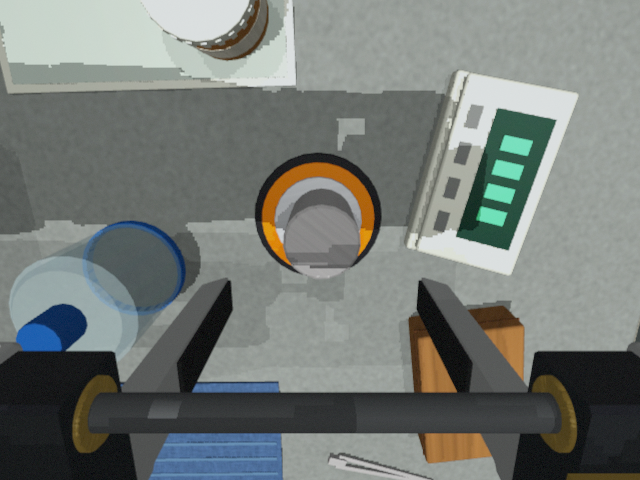

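```bash
python3 -m jog '-12 -39 0 0 .53 0 0;-24 -78 0 0 .53 0 0;-36 -117 0 0 .53 0 0;-48 -156 0 0 .53 0 0;-60 -195 0 0 .53 0 0;-72 -234 0 0 .53 0 0;-84 -273 0 0 .53 0 0;-96 -312 0 0 .53 0 0;-108 -350 0 0 .53 0 0;-115 -374 0 0 .53 0 0' 5
python3 -m jog '0 0 0 0 0 0 0;0 0 0 0 0 0 0'
python3 -c "
from h import *
o=get_obs();print(o['ee_pos'],o['eef_rot'],o['qpos'])
c=camera('wrist');W=cloud(c);tops('cup57','wrist',W,n=3)
for cam in('top','side'):
  W=cloud(camera(cam));tops('cup57',cam,W,n=4);tops('dome',cam,W,n=1);tops('stand',cam,W,n=1)"
```

```text
time_s: 24.12
ee_pos: [0.5307, -0.3435, 0.1373]
eef_rot: [-1.582, 0.0, -1.57]
force: [-0.1, 0.4, 0.3]
grip_width: 0.0939
time_s: 24.28
ee_pos: [0.5298, -0.3445, 0.1362]
eef_rot: [-1.583, 0.001, -1.572]
force: [0.3, 0.3, -0.3]
grip_width: 0.0941
[ 0.52980379 -0.34454431  0.13623976] [-1.58328898e+00  1.36549249e-03 -1.57212525e+00] [-0.63149728  0.51646491  1.29461755 -0.00642673  1.34141269 -0.62868147]
cup57 wrist 0.55 [283.7, 180.3, 377.9, 288.5] ztop 88.6 n 6511 [ 534.7 -342.9   34.1] [ 534.9 -341.3] 87.5
cup57 top 0.95 [474.8, 228.2, 519.4, 262.1] ztop 89.2 n 726 [ 534.8 -340.    34.4] [ 534.5 -339.7] 86.7
cup57 top 0.83 [320.5, 175.8, 346.4, 210.9] ztop 97.8 n 470 [650.4  35.6  28.4] [650.   36.1] 95.2
cup57 top 0.68 [410.7, 217.4, 520.4, 326.3] ztop 6.2 n 7826 [ 480.7 -276.7  173.4] [ 483.2 -249.2] 3.1
dome top 0.82 [331.3, 248.3, 378.9, 295.3] ztop 140.0 n 166 [466.9 -18.5  14.6] [466.7 -18.4] 140.0
stand top 0.64 [304.7, 171.3, 355.8, 221.2] ztop 21.9 n 453 [646.4  33.8  51.9] [631.9  33.4] 19.3
cup57 side 0.92 [331.8, 376.0, 366.5, 433.9] ztop 89.3 n 848 [ 533.  -343.1   35.2] [ 533.8 -344.1] 87.0
cup57 side 0.57 [315.4, 229.3, 329.9, 235.8] ztop 37.6 n 14 [556.3 171.8   8.8] [555.6 170.8] 35.8
dome side 0.83 [268.7, 258.3, 314.4, 314.9] ztop 112.0 n 399 [457.6 -31.5  43.7] [451.7 -36.3] 109.5
stand side 0.6 [380.0, 261.7, 389.2, 291.6] ztop 20.8 n 76 [678.   17.9  37.2] [681.6  13.9] 17.4
```

```bash
python3 -m jog '4.8 3.6 -20 0 -.7 0 0;4.8 3.6 -50 0 -.7 0 0;4.8 3.6 -80 0 -.7 0 0;4.8 3.6 -105 0 -.7 0 0;4.8 3.6 -116 0 -.7 0 0;4.8 3.6 -121 0 -.7 0 0;4.8 3.6 -121 0 -.7 0 0' 5
```

```text
time_s: 25.37
ee_pos: [0.5358, -0.3394, 0.0162]
eef_rot: [-1.57, 0.001, -1.569]
force: [-0.5, -0.3, -0.9]
grip_width: 0.094
```

```bash
python3 -m jog '-1 -1.5 0 0 0 0 0;-1 -1.5 0 0 0 0 1;-1 -1.5 0 0 0 0 1;-1 -1.5 0 0 0 0 1;-1 -1.5 0 0 0 0 1;-1 -1.5 0 0 0 0 1;-1 -1.5 0 0 0 0 1;-1 -1.5 0 0 0 0 1' 5
python3 -m jog '0 0 0 0 0 0 0;0 0 0 0 0 0 0;0 0 0 0 0 0 0;0 0 0 0 0 7 0;0 0 0 0 0 14 0;0 0 0 0 0 21 0;0 0 0 0 0 28 0;0 0 0 0 0 35 0;0 0 0 0 0 42 0;0 0 0 0 0 49 0' 5
python3 -m jog '0 0 0 0 0 7 0;0 0 0 0 0 14 0;0 0 0 0 0 21 0;0 0 0 0 0 28 0;0 0 0 0 0 35 0;0 0 0 0 0 41 0;0 0 0 0 0 41 1;0 0 0 0 0 41 1;0 0 0 0 0 41 1;0 0 0 0 0 41 1' 5
python3 -m jog '0 0 0 0 0 0 1;0 0 0 0 0 0 1;0 0 0 0 0 0 1' 12
```

```text
time_s: 26.03
ee_pos: [0.5349, -0.3411, 0.0168]
eef_rot: [-1.57, 0.0, -1.569]
force: [-2.2, 1.1, 6.4]
grip_width: 0.0693
time_s: 26.87
ee_pos: [0.5349, -0.341, 0.0165]
eef_rot: [-1.57, 0.001, -0.708]
force: [0.4, 0.2, 0.1]
grip_width: 0.0939
time_s: 27.7
ee_pos: [0.5348, -0.341, 0.0165]
eef_rot: [-1.57, 0.001, 0.005]
force: [-0.1, -1.2, -0.6]
grip_width: 0.0708
time_s: 27.95
ee_pos: [0.5349, -0.341, 0.0165]
eef_rot: [-1.57, 0.001, 0.005]
force: [-0.4, -0.4, 0.5]
grip_width: 0.0695
```

```bash
python3 -m jog '0 0 30 0 0 0 1;0 0 70 0 0 0 1;4 12 105 0 0 0 1;15 49 115 0 0 0 1;26 86 115 0 0 0 1;37 123 115 0 0 0 1;48 160 115 0 0 0 1;59 197 115 0 0 0 1;70 232 115 0 0 0 1;81 267 115 0 0 0 1'
python3 -m jog '10 33 0 0 0 0 1;20 66 0 0 0 0 1;30 96 0 0 0 0 1;33 106 0 0 0 0 1;33 106 0 0 0 0 1;33 106 0 0 0 0 1'
```

```text
time_s: 28.78
ee_pos: [0.616, -0.072, 0.1315]
eef_rot: [-1.57, 0.001, 0.004]
force: [0.8, -0.8, -1.2]
grip_width: 0.0694
time_s: 29.28
ee_pos: [0.6488, 0.0336, 0.1311]
eef_rot: [-1.57, 0.001, 0.005]
force: [-0.3, -0.3, -0.7]
grip_width: 0.0694
```

```bash
python3 -c "
from h import *
c=camera('wrist')
cv2.imwrite('pics/j.png',c['img'][:,:,::-1])
c=camera('side');W=cloud(c);tops('cup57','side',W,n=4)
cv2.imwrite('pics/j2.png',cv2.resize(c['img'][180:310,280:460,::-1],None,fx=4,fy=4,interpolation=2))"
```

```text
cup57 side 0.69 [354.9, 243.5, 375.9, 278.7] ztop 95.7 n 154 [646.9  28.3  27.4] [644.6  18.4] 93.9
cup57 side 0.56 [356.5, 201.5, 383.5, 250.7] ztop 202.7 n 192 [647.   28.4  33.5] [636.6  23.7] 201.3
```

View pics/j.png

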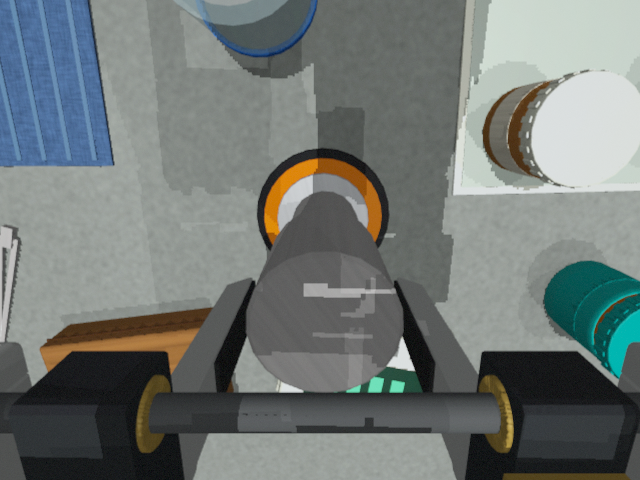

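View pics/j2.png

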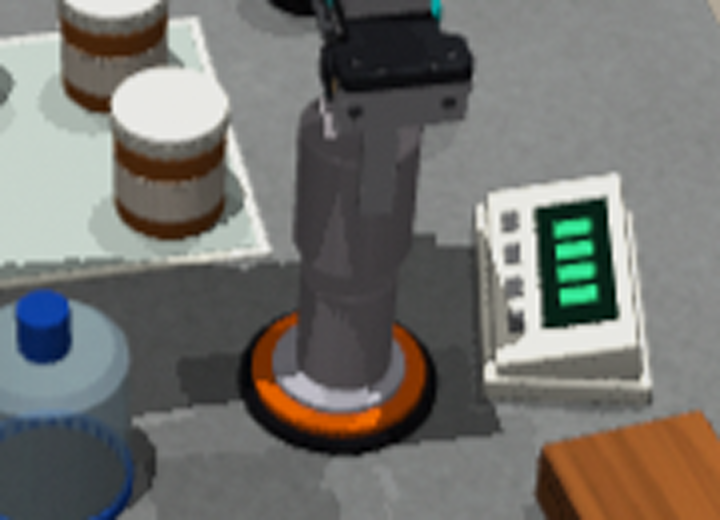

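```bash
python3 -m jog '.9 1.1 -8 0 0 0 1;.9 1.1 -16 0 0 0 1;.9 1.1 -20 0 0 0 1;.9 1.1 -24 0 0 0 1;.9 1.1 -28 0 0 0 1;.9 1.1 -28 0 0 0 1'
```

```text
time_s: 29.93
ee_pos: [0.6493, 0.0334, 0.1024]
eef_rot: [-1.57, 0.002, 0.003]
force: [0.5, -0.1, -0.8]
grip_width: 0.0692
```

```bash
python3 -m jog '0 .5 -15 0 0 0 1;0 .5 -30 0 0 0 1;0 .5 -45 0 0 0 1;0 .5 -57 0 0 0 1;0 .5 -63 0 0 0 1;0 .5 -66 0 0 0 1;0 .5 -68 0 0 0 1;0 .5 -69 0 0 0 1;0 .5 -69 0 0 0 1'
```

```text
time_s: 30.68
ee_pos: [0.6496, 0.0339, 0.0339]
eef_rot: [-1.57, 0.001, 0.003]
force: [0.4, 0.3, -1.4]
grip_width: 0.0694
```

```bash
python3 -m jog '0 0 -.4 0 0 0 1;0 0 -.4 0 0 0 1;0 0 -.4 0 0 0 0;0 0 -.4 0 0 0 0;0 0 -.4 0 0 0 0;0 0 25 0 0 0 0;0 0 60 0 0 0 0;0 0 95 0 0 0 0;0 0 110 0 0 0 0;0 0 110 0 0 0 0'
python3 -m jog '-30 -10 0 0 0 0 0;-65 -20 0 0 0 0 0;-100 -30 0 0 0 0 0;-130 -38 10 0 0 0 0;-130 -38 10 0 0 0 0;-130 -38 10 0 0 0 0'
python3 -c "
from h import *
o=get_obs();print(o['ee_pos'],o['eef_rot'])
c=camera('wrist');W=cloud(c);tops('dome','wrist',W,n=1)
cv2.imwrite('pics/k.png',c['img'][:,:,::-1])
for cam in('top','side'):
  W=cloud(camera(cam));tops('cup57',cam,W,n=3);tops('dome',cam,W,n=1);tops('stand',cam,W,n=1)"
```

```text
time_s: 31.52
ee_pos: [0.6513, 0.0339, 0.1488]
eef_rot: [-1.57, -0.006, 0.003]
force: [0.2, -0.7, -0.5]
grip_width: 0.094
time_s: 32.02
ee_pos: [0.5208, -0.0043, 0.159]
eef_rot: [-1.57, -0.007, 0.002]
force: [0.8, -0.0, -0.9]
grip_width: 0.0941
[ 0.52078595 -0.00434394  0.15904372] [-1.57001965 -0.00658917  0.00193593]
dome wrist 0.94 [231.5, 92.9, 372.1, 229.3] ztop 140.7 n 1866 [466.6 -20.2  15. ] [466.1 -19.9] 140.5
cup57 top 0.59 [312.8, 170.5, 343.3, 199.1] ztop 107.2 n 145 [652.9  37.4  33.9] [662.9  51.6] 104.3
stand top 0.73 [309.0, 174.5, 317.5, 202.5] ztop 21.2 n 51 [659.   73.6  24.7] [653.7  75. ] 17.3
cup57 side 0.72 [355.4, 234.4, 383.0, 281.0] ztop 106.2 n 431 [648.7  31.2  34.6] [648.9  30. ] 104.0
dome side 0.69 [269.9, 250.4, 311.3, 315.4] ztop 133.9 n 90 [464.6 -22.   15.9] [464.6 -24.9] 137.6
stand side 0.79 [337.2, 259.5, 385.0, 295.2] ztop 21.0 n 298 [645.   30.   51.7] [635.2  13.1] 17.7
```

View pics/k.png

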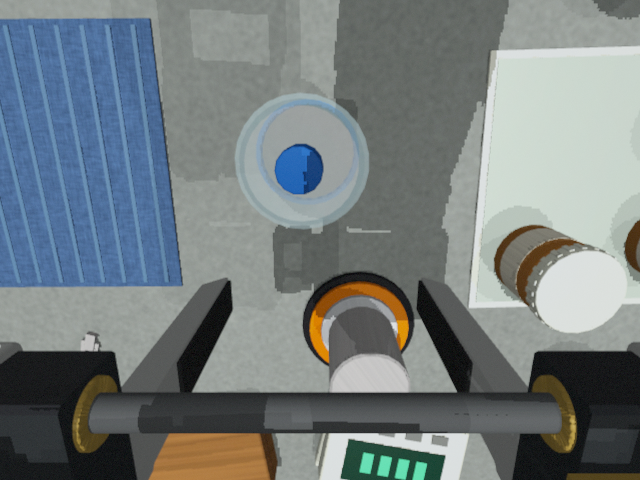

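```bash
python3 -m jog '-30 -8 0 0 .38 0 0;-54 -15 0 0 .38 0 0;-54 -15 -20 0 .38 0 .4;-54 -15 -45 0 .38 0 .4;-54 -15 -65 0 .38 0 .4;-54 -15 -78 0 .38 0 .4;-54 -15 -83 0 .38 0 .4;-54 -15 -83 0 .38 0 .4' 5
python3 -c "
from h import *
o=get_obs();print(o['ee_pos'],o['eef_rot'])
c=camera('side')
cv2.imwrite('pics/l2.png',cv2.resize(c['img'][200:330,220:400,::-1],None,fx=4,fy=4,interpolation=2))"
```

```text
time_s: 33.18
ee_pos: [0.467, -0.0189, 0.0747]
eef_rot: [-1.57, 0.003, 0.003]
force: [0.0, 0.2, -0.7]
grip_width: 0.058
[ 0.46701601 -0.01892711  0.0746982 ] [-1.56968953  0.00310186  0.00278859]
```

View pics/l2.png

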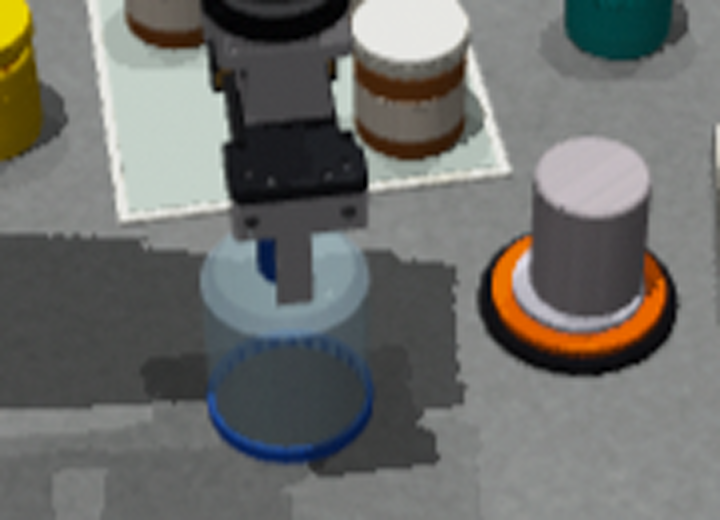

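Fingers straddle the knob (crop 295,270), just above the dome's top; cup nest stands upright on the base. Close, reopen, turn 90° and grip.

```bash
python3 -m jog '0 0 2 0 -.2 0 .4;0 0 2 0 -.2 0 1;0 0 2 0 -.2 0 1;0 0 2 0 -.2 0 1;0 0 2 0 -.2 0 1;0 0 2 0 -.2 0 1;0 0 2 0 -.2 0 1' 5
python3 -m jog '0 0 0 0 0 0 .4;0 0 0 0 0 0 .4;0 0 0 0 0 0 .4;0 0 0 0 0 -7 .4;0 0 0 0 0 -14 .4;0 0 0 0 0 -21 .4;0 0 0 0 0 -28 .4;0 0 0 0 0 -35 .4;0 0 0 0 0 -42 .4;0 0 0 0 0 -49 .4' 5
python3 -m jog '0 0 0 0 0 -7 .4;0 0 0 0 0 -14 .4;0 0 0 0 0 -21 .4;0 0 0 0 0 -28 .4;0 0 0 0 0 -35 .4;0 0 0 0 0 -41 .4;0 0 0 0 0 -41 1;0 0 0 0 0 -41 1;0 0 0 0 0 -41 1;0 0 0 0 0 -41 1' 5
python3 -m jog '0 0 0 0 0 0 1;0 0 0 0 0 0 1;0 0 0 0 0 0 1' 30
```

```text
time_s: 33.82
ee_pos: [0.4677, -0.0191, 0.0778]
eef_rot: [-1.57, -0.002, 0.003]
force: [0.4, -2.1, 1.3]
grip_width: 0.0299
time_s: 34.65
ee_pos: [0.4676, -0.0191, 0.0778]
eef_rot: [-1.57, -0.002, -0.858]
force: [0.8, -0.3, 0.1]
grip_width: 0.0565
time_s: 35.48
ee_pos: [0.4676, -0.0191, 0.0778]
eef_rot: [-1.57, -0.002, -1.571]
force: [-1.8, 0.2, 1.4]
grip_width: 0.033
time_s: 35.73
ee_pos: [0.4674, -0.019, 0.0776]
eef_rot: [-1.571, -0.002, -1.571]
force: [-0.1, -0.5, -1.8]
grip_width: 0.0295
```

```bash
python3 -m jog '0 0 20 0 0 0 1;0 0 55 0 0 0 1;0 0 90 0 0 0 1;0 0 125 0 0 0 1;0 0 130 0 0 0 1;0 0 130 0 0 0 1'
python3 -m jog '30 9 0 0 0 0 1;65 19 0 0 0 0 1;100 29 0 0 0 0 1;135 39 0 0 0 0 1;165 48 0 0 0 0 1;179 52.4 0 0 0 0 1;179 52.4 0 0 0 0 1;179 52.4 0 0 0 0 1'
python3 -c "
from h import *
o=get_obs();print(o['ee_pos'],o['eef_rot'])
c=camera('wrist')
cv2.imwrite('pics/m.png',c['img'][:,:,::-1])
c=camera('side')
cv2.imwrite('pics/m2.png',cv2.resize(c['img'][150:300,280:460,::-1],None,fx=4,fy=4,interpolation=2))"
```

```text
time_s: 36.23
ee_pos: [0.4682, -0.0191, 0.2093]
eef_rot: [-1.567, -0.002, -1.57]
force: [0.2, 0.1, -2.7]
grip_width: 0.0294
time_s: 36.9
ee_pos: [0.6467, 0.0335, 0.2062]
eef_rot: [-1.571, -0.002, -1.57]
force: [-0.2, 0.1, -2.3]
grip_width: 0.0296
[0.64671456 0.03346182 0.20624536] [-1.57121433 -0.00239277 -1.56975443]
```

View pics/m.png

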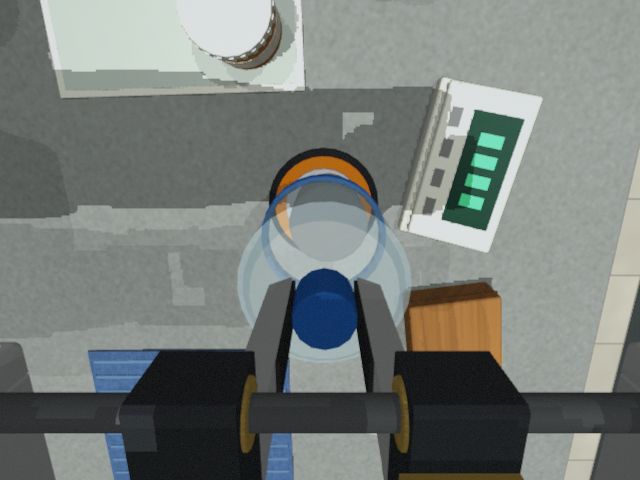

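View pics/m2.png

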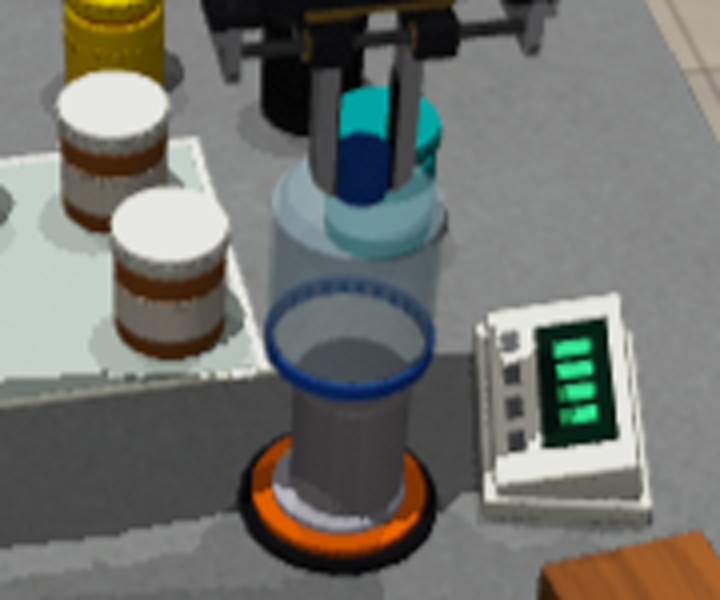

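```bash
python3 -m jog '0 0 -15 0 0 0 1;0 0 -32 0 0 0 1;0 0 -50 0 0 0 1;0 0 -68 0 0 0 1;0 0 -84 0 0 0 1;0 0 -95 0 0 0 1;0 0 -100 0 0 0 1;0 0 -100 0 0 0 1;0 0 -100 0 0 0 1'
python3 -c "
from h import *
o=get_obs();print(o['ee_pos'],o['eef_rot'],o['force'])"
```

```text
time_s: 37.75
ee_pos: [0.6465, 0.033, 0.1089]
eef_rot: [-1.568, -0.002, -1.57]
force: [0.5, -0.2, -1.6]
grip_width: 0.0296
[0.64653512 0.0329538  0.10892141] [-1.56802219 -0.00244641 -1.57047915] [ 0.50869964 -0.20275525 -1.63182569]
```

```bash
python3 -m jog '0 0 -4 0 .1 0 1;0 0 -8 0 .1 0 1;0 0 -12 0 .1 0 1;0 0 -15 0 .1 0 1;0 0 -15 0 .1 0 1'
python3 -c "
from h import *
c=camera('side')
cv2.imwrite('pics/n2.png',cv2.resize(c['img'][180:310,280:460,::-1],None,fx=4,fy=4,interpolation=2))"
```

```text
time_s: 38.17
ee_pos: [0.6462, 0.033, 0.093]
eef_rot: [-1.571, -0.002, -1.57]
force: [-0.8, -0.0, -2.4]
grip_width: 0.0291
```

View pics/n2.png

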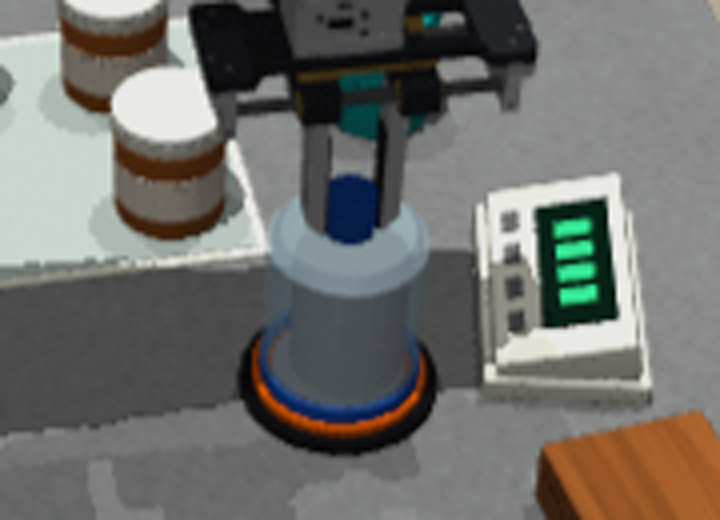

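```bash
python3 -m jog '0 0 -2 0 0 0 1;0 0 -4 0 0 0 1;0 0 -6 0 0 0 1;0 0 -8 0 0 0 1;0 0 -8 0 0 0 1;0 0 -8 0 0 0 1' 40
python3 -m jog '0 0 -1 0 0 0 1;0 0 -2 0 0 0 1;0 0 -3 0 0 0 1;0 0 -3 0 0 0 1;0 0 -3 0 0 0 1'
```

```text
time_s: 38.72
ee_pos: [0.6466, 0.0329, 0.0861]
eef_rot: [-1.57, -0.002, -1.571]
force: [-1.6, 0.2, 4.3]
grip_width: 0.0292
time_s: 39.13
ee_pos: [0.6471, 0.0329, 0.0855]
eef_rot: [-1.567, -0.003, -1.57]
force: [-7.4, 0.2, 18.4]
grip_width: 0.0293
```

```bash
python3 -m jog '0 0 0 0 0 0 1;0 0 0 0 0 0 .5;0 0 0 0 0 0 .5;0 0 0 0 0 0 .4;0 0 15 0 .2 0 .4;0 0 40 0 .2 0 .4;0 0 70 0 .2 0 .6;0 0 80 0 .2 0 1;0 0 80 0 .2 0 1;0 0 80 0 .2 0 1' 20
python3 -m jog '0 0 0 0 0 0 1;0 0 0 0 0 0 1;0 0 0 0 0 0 1'
python3 -c "
from h import *
c=camera('wrist');W=cloud(c);tops('dome','wrist',W,n=1);tops('stand','wrist',W,n=1)
for cam in('top','side'):
  c=camera(cam);W=cloud(c);tops('dome',cam,W,n=2);tops('stand',cam,W,n=1);tops('cup57',cam,W,n=2)
cv2.imwrite('pics/o2.png',cv2.resize(c['img'][180:310,280:460,::-1],None,fx=4,fy=4,interpolation=2))"
```

```text
time_s: 39.97
ee_pos: [0.647, 0.0329, 0.1646]
eef_rot: [-1.571, -0.003, -1.57]
force: [0.8, 0.3, -0.7]
grip_width: 0.0329
time_s: 40.22
ee_pos: [0.6465, 0.033, 0.1631]
eef_rot: [-1.573, -0.002, -1.57]
force: [0.8, 0.6, 0.5]
grip_width: 0.0131
dome wrist 0.78 [259.7, 166.0, 390.9, 303.6] ztop 149.1 n 1638 [648.   31.7  15. ] [648.1  32.6] 148.9
stand wrist 0.66 [264.1, 150.9, 383.2, 214.6] ztop 10.1 n 1884 [647.1  37.1  58.3] [644.7  69.7] 8.7
cup57 top 0.42 [237.6, 201.7, 270.9, 240.3] ztop 92.2 n 841 [570.8 206.   37.5] [570.5 205.3] 89.3
dome side 0.8 [345.8, 225.1, 386.2, 285.7] ztop 142.8 n 98 [644.7  31.   17.7] [645.4  27.4] 146.0
stand side 0.72 [339.3, 263.7, 389.1, 293.6] ztop 12.0 n 274 [643.   27.6  59.7] [632.7   3.3] 8.5
```

View pics/o2.png

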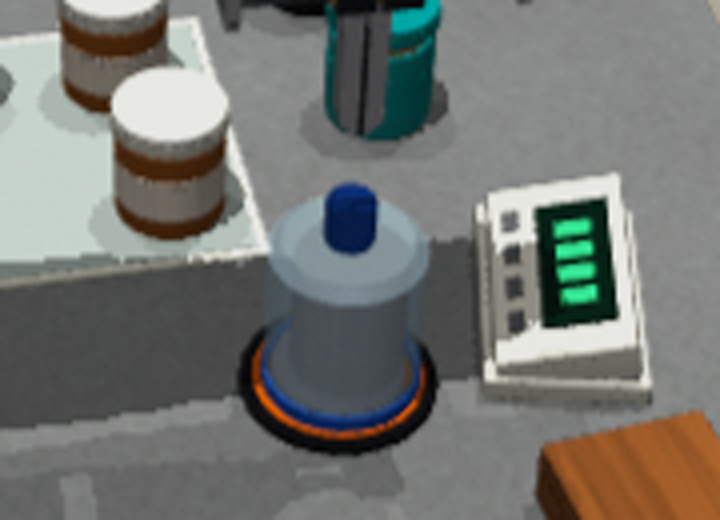

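```bash
python3 -m jog '0 0 -20 0 0 0 1;0 0 -38 0 0 0 1;0 0 -45 0 0 0 1;0 0 -49 0 0 0 1;0 0 -52 0 0 0 1;0 0 -54 0 0 0 1;0 0 -54 0 0 0 1;0 0 -54 0 0 0 1' 20
python3 -m jog '0 0 -1 0 0 0 1;0 0 -2 0 0 0 1;0 0 -3 0 0 0 1;0 0 -3 0 0 0 1;0 0 -3 0 0 0 1'
```

```text
time_s: 41.43
ee_pos: [0.6475, 0.0329, 0.1118]
eef_rot: [-1.569, -0.003, -1.57]
force: [0.5, 0.5, 3.1]
grip_width: 0.0002
time_s: 41.85
ee_pos: [0.6486, 0.033, 0.1116]
eef_rot: [-1.565, -0.003, -1.57]
force: [-3.5, -0.0, 17.5]
grip_width: 0.0006
```

Firm at 17 N with no travel left. Raise, retreat clear and check everything.

```bash
python3 -m jog '0 0 20 0 0 0 1;0 0 60 0 0 0 1;-30 0 100 0 0 0 1;-70 0 120 0 0 0 1;-110 -20 120 0 0 0 1;-150 -50 120 0 0 0 1;-190 -80 120 0 0 0 1;-220 -110 120 0 0 0 1;-230 -140 120 0 0 0 1;-230 -140 120 0 0 0 1'
python3 -m jog '0 0 0 0 0 0 1;0 0 0 0 0 0 1;0 0 0 0 0 0 1'
python3 -c "
from h import *
for cam in('top','side'):
  c=camera(cam);W=cloud(c);tops('jar1',cam,W,n=8);
  for t in('dome','stand','readout','weight_case','tweezers'):tops(t,cam,W,n=1)
  cv2.imwrite(f'pics/z_{cam}.png',c['img'][:,:,::-1])"
```

```text
time_s: 42.68
ee_pos: [0.4162, -0.1093, 0.2322]
eef_rot: [-1.564, -0.004, -1.572]
force: [1.4, 0.5, 0.3]
grip_width: 0.0
time_s: 42.93
ee_pos: [0.4167, -0.1088, 0.2323]
eef_rot: [-1.564, -0.003, -1.572]
force: [-0.2, 0.3, 0.5]
grip_width: 0.0002
jar1 top 0.85 [109.8, 199.1, 157.9, 240.2] ztop 96.1 n 873 [573.6 478.9  37.5] [572.5 478.6] 93.6
jar1 top 0.85 [210.2, 327.5, 251.9, 367.4] ztop 95.9 n 988 [299.6 246.2  37.4] [300.2 246.4] 93.1
jar1 top 0.71 [173.2, 223.3, 212.9, 259.4] ztop 92.2 n 867 [525.9 344.7  38.2] [526.8 345. ] 89.5
jar1 top 0.67 [236.0, 203.1, 273.9, 241.9] ztop 92.1 n 850 [570.3 205.7  37.6] [570.7 205.4] 89.3
jar1 top 0.67 [207.8, 135.8, 242.1, 177.9] ztop 96.2 n 793 [725.4 284.5  37.3] [724.5 284.8] 93.6
jar1 top 0.65 [142.9, 140.1, 185.3, 185.8] ztop 96.3 n 806 [705.3 424.3  37.7] [705.7 424.5] 93.7
jar1 top 0.62 [171.0, 265.0, 214.6, 300.6] ztop 92.2 n 908 [432.5 337.1  37.4] [432.4 337.3] 89.3
jar1 top 0.32 [411.1, 218.0, 522.1, 327.2] ztop 6.4 n 2675 [ 480.1 -278.7  172.6] [ 535.  -318.6] 3.1
dome top 0.57 [311.8, 167.3, 357.1, 215.9] ztop 148.3 n 158 [648.2
[... 860 characters left out ...]
307.0, 197.6, 338.5, 239.4] ztop 91.2 n 399 [570.9 202.1  39.1] [571.6 200.4] 88.6
jar1 side 0.66 [359.8, 171.9, 388.6, 215.1] ztop 95.2 n 374 [722.5 281.5  41.1] [722.5 281. ] 92.9
dome side 0.93 [342.2, 225.4, 385.8, 288.8] ztop 141.3 n 67 [647.8  29.2  16. ] [645.3  24.4] 143.8
stand side 0.87 [339.2, 264.8, 388.6, 291.1] ztop 12.0 n 282 [645.5  28.8  60.5] [636.2   4.7] 8.4
readout side 0.84 [395.4, 225.9, 441.7, 281.9] ztop 49.1 n 563 [810.7  68.7  81.2] [813.7  63.3] 46.7
weight_case side 0.68 [413.7, 279.3, 487.0, 350.6] ztop 48.2 n 2172 [ 797.7 -142.4   88.7] [ 797.5 -146.7] 45.2
tweezers side 0.74 [394.6, 367.4, 459.4, 383.1] ztop 7.6 n 260 [ 718.9 -275.7   62.4] [ 712.5 -274. ] 4.3
```

View pics/z_top.png

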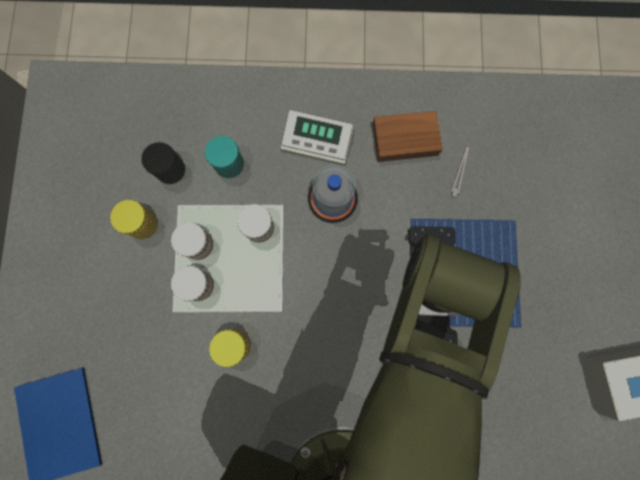

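View pics/z_side.png

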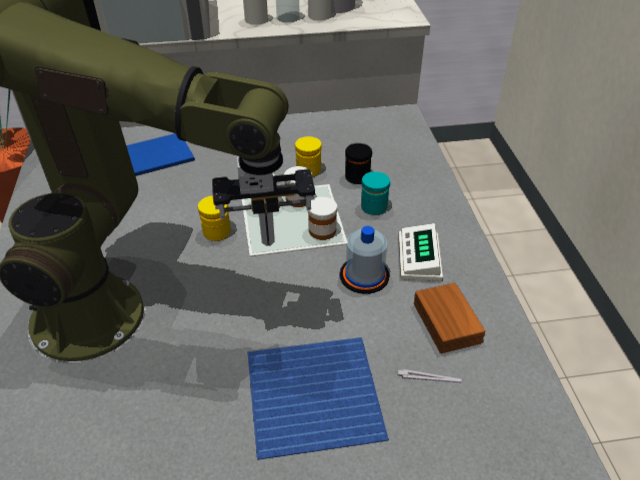

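```bash
python3 -c "
from station import *
print(hand_in())"
```

```text
the job is handed in; nothing more can be done
None
```

The job is done and handed in at about 43 s, with no verdict reported. Three jars and three cups (35, 57 and 68 mm) were present; jar4 and cup46 were not in the scene.

**What I did:** I pressed the three white jar lids home, nested the cups on the storage base, set the dome over them and pressed it down. I then pressed the knob again from above; it held at 17 N with no travel left.

**Last checks:**
- **Lids:** all three lid tops measured about 89.3–89.5 mm, which is fully home on the 3 mm mat.
- **Dome:** the knob top measured 148.6 mm against a seated 148.5 mm, and it sits within about 2 mm of the base centre. It stands upright.
- **Cups:** before the dome went on, the nest stood about 3 mm off centre. The outer cup's top was at the expected 104 mm.
- **Other items:** the readout, weight case and tweezers have not moved.

**What disagreed:**
- **Fingertip height:** the reported tool height was about 38 mm below the real fingertips. My first press therefore hovered above the lid without touching. I corrected for this from the force and depth readings.
- **Camera offset:** the side camera read y about 3–4 mm lower than the top camera. I used the positions where the gripper closed on the cups to settle it.
- **Jar knocked aside:** one jar shifted about 3 cm after its lid was pressed. It is still upright with its lid home.

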